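# Make up the dinner tray and the breakfast tray

## Task

Make up two trays for the table. On the large dinner tray stand the pepper mill in the wide round well and the black-capped spice jar in the narrow round well, and lay the longer knife lengthwise in the long compartment; on the slim breakfast tray stand the salt shaker in the round well and lay the shorter knife lengthwise in the long compartment. The upright things must stand upright on the tray floor and the knives lie flat on it; leave the spoon, the jam jar and the food tin where they are.

Things in the scene. Friction and masses are not known exactly. Their poses are not given: they have to be found in the camera images.
- dinner_tray: Large squarish wooden tray, 220 x 193 mm (x, y), fixed. Origin: centre of underside, z up. Floor top z=6 mm, rims and divider z=18, 5 thick. Long compartment 210 x 84 inside, centred x=0, y=-49.5. Two round wells (rings on the floor, 5 thick, top z=16): the wide one 84 across inside, centred x=-55, y=44.5; the narrow one 66 inside, centred x=55, y=44.5.
- breakfast_tray: Slim wooden tray, 241 x 94 mm (x, y), fixed. Origin: centre of underside, z up. Floor top z=6 mm, rims and divider z=18, 5 thick. Long compartment 147 (x) x 84 mm inside, centred x=42, y=0. One round well (ring on the floor, 5 thick, top z=16), 68 across inside, centred x=-75.5, y=0.
- pepper_mill: Dark wooden pepper mill with a round head and a small metal knob, 170 mm tall; body 58 mm across at the foot, narrowing to 49 mm at z = 110 mm; head (z = 123 to 158 mm) 48 mm across, widest at z = 138 mm. Nothing turns. 0.18 kg. Stands upright, loose. Its origin is the centre of its underside, z up. 
- spice_jar: Cylindrical spice jar with a black cap, 41 mm across and 105 mm tall, 0.11 kg. Stands upright, loose. Its origin is the centre of its underside, z up. 
- salt_shaker: Glass salt shaker (it may lean by 2 degrees) with a domed light-grey top, 90 mm tall, 44 mm across at its widest, about 38 mm across at z = 48 mm, 0.10 kg. Stands upright, loose. Its origin is the centre of its underside, z up. 
- table_knife: The longer of two knives: 192 mm long, dark wooden handle with three brass rivets, 100 mm long, 20 mm wide, 14 mm high; thin steel blade 18 mm wide with a round tip, 5.5 to 8.5 mm above the underside. The middle of the handle (grip here) is at x = -46 mm. Origin: underside, at the middle of the whole length; x along it, handle at -x, blade at +x, z up. Lies flat, loose, 0.06 kg.
- butter_knife: The shorter of two knives: 130 mm long, dark wooden handle with three brass rivets, 70 mm long, 20 mm wide, 14 mm high; thin steel blade 22 mm wide with a round tip, 5.5 to 8.5 mm above the underside. The middle of the handle (grip here) is at x = -30 mm. Origin: underside, at the middle of the whole length; x along it, handle at -x, blade at +x, z up. Lies flat, loose, 0.06 kg.
- dessert_spoon: Steel spoon, lying flat, 188 mm long (along its x, bowl at +x), 38 mm wide, 15 mm high. Belongs to neither tray. Its origin is the centre of its underside, z up. 
- jam_jar: Squat jam jar with a golden lid, 71 mm across, 110 mm tall. Belongs to neither tray. Its origin is the centre of its underside, z up. 
- food_tin: Cylindrical food tin with a printed blue and white label, 75 mm across, 110 mm tall. Belongs to neither tray. Its origin is the centre of its underside, z up. 
Mind the look-alikes: they are no part of the job. Of the things that look like the pepper_mill, the largest one is meant.

How it is judged:
At the end, for the whole second after the job is handed in: Mill, spice jar and salt stand in their wells on the tray floor (within 16 mm of the centre in x and y, 3 mm in height, tilt < 0.12); the knives lie flat in their compartments (13 mm along, 34 mm across, 3 mm in height, tilt < 0.06, within 0.4 rad of lengthwise); all at rest (x of pepper_mill in the frame of dinner_tray between -0.071 and -0.039 m and y of pepper_mill in the frame of dinner_tray between 0.0285 and 0.0605 m and z of pepper_mill in the frame of dinner_tray between 0.003 and 0.009 m and angle between each of pepper_mill, spice_jar, salt_shaker's own z axis and vertical below 0.12 rad and linear speed of each of pepper_mill, spice_jar, table_knife, salt_shaker, butter_knife below 0.02 m/s and angular speed of each of pepper_mill, spice_jar, table_knife, salt_shaker, butter_knife below 0.2 rad/s and x of spice_jar in the frame of dinner_tray between 0.039 and 0.071 m and y of spice_jar in the frame of dinner_tray between 0.0285 and 0.0605 m and z of spice_jar in the frame of dinner_tray between 0.003 and 0.009 m and x of table_knife in the frame of dinner_tray between -0.013 and 0.013 m and y of table_knife in the frame of dinner_tray between -0.0835 and -0.0155 m and z of table_knife in the frame of dinner_tray between 0.003 and 0.009 m and angle between each of table_knife, butter_knife's own z axis and vertical below 0.06 rad and angle between the x axis of table_knife and the x axis of dinner_tray, either way round below 0.4 rad and x of salt_shaker in the frame of breakfast_tray between -0.0915 and -0.0595 m and y of salt_shaker in the frame of breakfast_tray between -0.016 and 0.016 m and z of salt_shaker in the frame of breakfast_tray between 0.003 and 0.009 m and x of butter_knife in the frame of breakfast_tray between 0.029 and 0.055 m and y of butter_knife in the frame of breakfast_tray between -0.034 and 0.034 m and z of butter_knife in the frame of breakfast_tray between 0.003 and 0.009 m and angle between the x axis of butter_knife and the x axis of breakfast_tray, either way round below 0.4 rad); the robot touches nothing.
It fails at once if the spoon is moved by more than 20 mm or tipped (distance of dessert_spoon from where it was at the start of the episode above 0.02 m or angle between dessert_spoon's own z axis and vertical above 0.3 rad).
It fails at once if the jam jar is moved by more than 20 mm or tipped (distance of jam_jar from where it was at the start of the episode above 0.02 m or angle between jam_jar's own z axis and vertical above 0.3 rad).
It fails at once if the food tin is moved by more than 20 mm or tipped (distance of food_tin from where it was at the start of the episode above 0.02 m or angle between food_tin's own z axis and vertical above 0.3 rad).
It also fails if it takes over 125 s, if anything falls off the work surface, if the arm or the gripper's body presses on something with over 40 N, if the wrist force passes 120 N, or if a joint passes its speed limit or range.

## Robot

A 7-joint arm with a two-finger parallel gripper is mounted at the origin on a cart in front of the work surface, level with it; the furniture and walls round the work are solid. World frame = base frame: x ahead of the robot, y to its left, z up, the work surface at z = 0. Lengths are in m, angles in rad, forces in N, time in s.
With the tool pointing down it reaches from about 0.35 to 0.9 m from the base axis. Payload 8.1 kg.
Tool frame: the origin (TCP) lies between the finger pads; the fingertips stand 17 mm ahead of it and the grasp point (between the pads) lies 2 mm behind it; z points along the fingers, y is the line along which they close (so a half turn about z gives the same grasp; the last joint's range is limited). The gripper opens to 85 mm and grips with 20 to 120 N. Pads are 22 mm wide; open, the fingers measure 114 mm over their backs; the gripper's body (76 mm by 85 mm) begins 54 mm behind the grasp point. The pads swing forward as they close: fully open they stand 13 mm farther back than shut.
Start: joints at [1.046, 0.434, 0.025, 1.573, -0.012, 1.134, -0.075], TCP at [0.256, -0.57, 0.248] pointing down, gripper open.
Joint ranges: [-2.62, 2.62], [-0.44, 2.09], [-1.27, 1.32], [0.08, 2.57], [-1.32, 4.46], [0.12, 2], [-2.74, 2.74]. Speed limits (rad/s): [2.22, 2.22, 3.01, 3.01, 3.14, 3.14, 3.14].

## Interface

Orientations are given as a rotation vector (axis times angle).
In Python, from plant import bot gives the robot as it stands.
- The arm moves only by the tool step_arm, never from a script. Its argument "series" is a list of rows, each a list of 7 numbers: the shift along the tool's x, y, z in cm, then the turn, a rotation vector about the tool's x, y, z in rad, then the opening, from 0 (shut) to 1 (fully open). In form: [[x, y, z, ax, ay, az, jaw], ...]. A call has 1 to 5 rows; each row is the pose to reach, as a shift and turn from the pose commanded when the call began, along the tool's axes at that moment; what a row does not reach only later rows make up. A row lasts 1/12 s, in which the tool goes at most 41.7 mm and 7.16 degrees, less where a joint would pass 70% of its speed; a pose out of reach is approached as far as the arm can. A call with a gripper value outside its range is refused whole. The fingers move at their own pace and stop on an object; "grip_force" is the grip in N (left out, the last holds). Time passes only in rows, so rows that repeat a pose let the fingers close. It gives the time, the measured TCP pose, the force, the opening and the grip force at its end, in the units of the state.
- bot.get_state(): the state, without advancing time (a new reading comes with each control period).
- bot.get_image(name): name is "scene" or "top" or "wrist"; returns the picture (480x640x3 uint8, red, green, blue); there is no depth.
- bot.calibration(name): a dict with "camera_matrix" (3x3 intrinsics, pixels), "distortion" ([k1, k2, p1, p2, k3] as OpenCV has them; the pictures are not rectified), "camera_from_world" (4x4, takes a point from world to camera coordinates). Camera axes: x right, y down, z forward; pixel columns grow to the right and rows downward; lengths in m; the calibration is good to about 2 mm. A picture is of the moment at which its call begins: read the wrist's pose just before it. calibration takes no time and is no camera call; for the wrist camera it gives the pose at the moment of the call.
- bot.job_done(): hands the job in; it is judged then, once.
Trained networks look in the newest picture that a camera, given by its name, has taken for a name from the list of things; names that differ only in an ending like _2 or _b are one class to them, and where a whole thing is asked for, a point or a joint stands for the part that bears it (a point fixed in the world has none). Each returns a list of dicts, best first, with "conf" (0 to 1); they miss things now and then, are a little off and sometimes report something else, mostly with a low value. They report only what shows in the picture. A call takes as long as a camera call. They do not tell look-alikes from the thing itself.
- bot.spot_in(label, camera): "at" ([column, row] in pixels, amid what is visible of it).
- bot.masks_of(label, camera): "mask" (480x640 bool, what is visible of it) and "at" ([column, row] in pixels, amid what is visible of it).
The state is a dict: "time": time; "q": joint angles; "joint_vel": joint speeds; "joint_torque": joint torques, N m; "ee_pos": TCP position; "ee_rot": TCP orientation; "contact_force": force on the tool from outside, world axes, zero at the start; "moment": the same for the moment, N m; "finger_gap": finger opening in m; "gripper_force": force on a finger pad.
Only numpy, scipy, OpenCV 4.12 (cv2) and the standard library are available. Lean on these libraries where they do the work, as an engineer would, in place of code of your own. Each camera call takes 0.05 s, during which the arm holds its last target. There are 200 camera calls.

## Working session

There is one attempt and no reset: what is moved stays moved. The work goes in short steps, Python scripts to look and compute and a tool call to move; the robot and the scene stay as the last step left them, time stands still between calls to the robot, and variables do not carry over. Pictures are saved under pics/ and viewed, at most 14 in all, crops included, and the job is handed in when it is done.

Besides the shell and the picture viewer there is one more tool, called after ">>>" as name(argument=value, ...), one argument or row to a line, values as JSON. step_arm: Moves the arm, as the interface text tells. Its arguments: {"type":"object","properties":{"series":{"type":"array"},"grip_force":{"type":"number"}},"required":["series"]}

```bash
mkdir -p pics; ls; cat > h.py <<'E'
import numpy as np, cv2
from plant import bot
from scipy.spatial.transform import Rotation as R
def cal(n):
    c=bot.calibration(n); return np.array(c["camera_matrix"]),np.array(c["distortion"]),np.array(c["camera_from_world"])
def ray(n,px,z,c=None):
    K,D,T=c or cal(n)
    p=cv2.undistortPoints(np.array(px,float).reshape(-1,1,2),K,D).reshape(-1,2)
    d=np.c_[p,np.ones(len(p))]@T[:3,:3]; o=-T[:3,:3].T@T[:3,3]
    return o+d*((z-o[2])/d[:,2])[:,None]
def proj(n,P,c=None):
    K,D,T=c or cal(n)
    return cv2.projectPoints(np.array(P,float).reshape(-1,1,3),cv2.Rodrigues(T[:3,:3])[0],T[:3,3],K,D)[0].reshape(-1,2)
def snap(n,f):
    im=bot.get_image(n); cv2.imwrite(f"pics/{f}.png",im[:,:,::-1]); return im
E
python3 - <<'E'
from h import *
s=bot.get_state(); print(s["time"],s["ee_pos"],s["ee_rot"],s["finger_gap"])
for n in("top","scene"):
    snap(n,n+"0")
    K,D,T=cal(n); print(n,K[0,0],D,(-T[:3,:3].T@T[:3,3]).round(3))
    for l in "dinner_tray breakfast_tray pepper_mill spice_jar salt_shaker table_knife butter_knife dessert_spoon jam_jar food_tin".split():
        print(n,l,[(np.round(d["at"]).astype(int).tolist(),round(d["conf"],2),ray(n,d["at"],0.0)[0,:2].round(3).tolist()) for d in bot.spot_in(l,n)])
E
```

```text
pics
0.0 [ 0.25563615 -0.56980346  0.24752004] [-3.07050380e+00 -6.57219957e-01  7.09647391e-04] 0.08581560778151213
top 619.939010729628 [-0.06679275  0.          0.          0.          0.        ] [0.347 0.011 1.412]
top dinner_tray [([438, 228], 0.86, [0.533, -0.292])]
top breakfast_tray [([182, 222], 0.85, [0.53, 0.298]), ([441, 228], 0.17, [0.534, -0.299])]
top pepper_mill [([228, 229], 0.98, [0.516, 0.192]), ([259, 261], 0.79, [0.445, 0.12]), ([250, 310], 0.59, [0.335, 0.135]), ([440, 226], 0.36, [0.538, -0.295])]
top spice_jar [([367, 270], 0.58, [0.431, -0.129])]
top salt_shaker [([440, 318], 0.69, [0.327, -0.297]), ([311, 196], 0.39, [0.599, 0.003])]
top table_knife [([352, 176], 0.7, [0.649, -0.09]), ([311, 197], 0.68, [0.596, 0.004])]
top butter_knife [([271, 193], 0.58, [0.603, 0.096])]
top dessert_spoon [([354, 176], 0.66, [0.65, -0.094])]
top jam_jar [([310, 266], 0.95, [0.437, 0.002])]
top food_tin [([177, 301], 0.61, [0.349, 0.302])]
scene 476.8325461822586 [-0.03329519  0.          0.          0.          0.        ] [0.082 0.798 0.692]
scene dinner_tray [([338, 184], 0.71, [0.558, -0.296])]
scene breakfast_tray [([230, 328], 0.75, [0.524, 0.298])]
scene pepper_mill [([264, 274], 0.75, [0.546, 0.132]), ([357, 280], 0.74, [0.353, 0.063]), ([312, 259], 0.67, [0.475, 0.04])]
scene spice_jar [([358, 203], 0.68, [0.467, -0.228]), ([246, 258], 0.55, [0.616, 0.099])]
scene salt_shaker []
scene table_knife [([274, 234], 0.74, [0.602, -0.008])]
scene butter_knife [([249, 255], 0.71, [0.615, 0.086])]
scene dessert_spoon [([273, 212], 0.71, [0.657, -0.095]), ([278, 238], 0.57, [0.587, 0.001])]
scene jam_jar [([337, 232], 0.95, [0.465, -0.084])]
scene food_tin [([314, 335], 0.96, [0.367, 0.244]), ([247, 256], 0.61, [0.617, 0.094])]
```

View pics/top0.png

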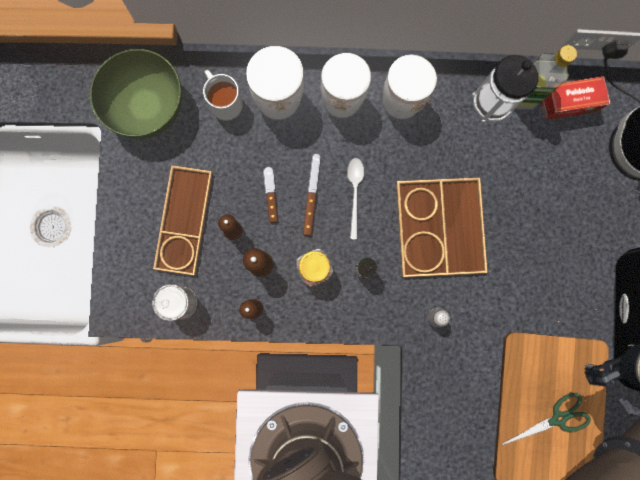

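View pics/scene0.png

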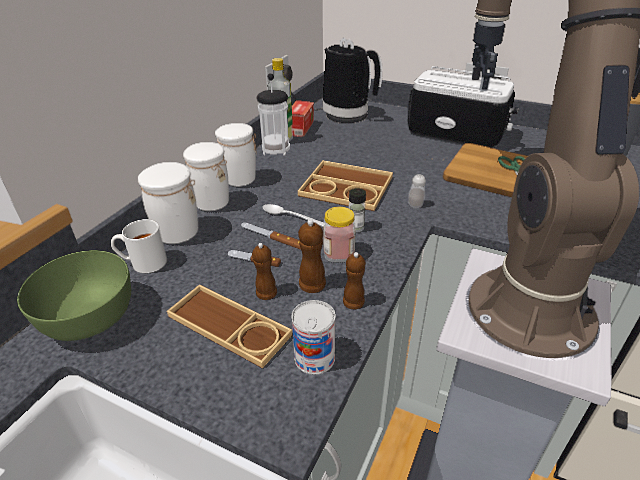

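The top view shows the three mills at (230,226), (258,262) and (250,309). The middle one is the largest. The longer knife is at (311,195), the shorter at (270,194), the spice jar at (367,268), the salt at (440,318), the dinner tray at (442,228) and the breakfast tray at (183,222). The scene view agrees. Next I fit the models to the masks.

```bash
cat > fit.py <<'E'
from h import *
from scipy.optimize import minimize
def circ(prof):
    a=np.linspace(0,2*np.pi,24,endpoint=False)
    return [np.c_[np.r_[r0*np.cos(a),r1*np.cos(a)],np.r_[r0*np.sin(a),r1*np.sin(a)],np.r_[0*a+z0,0*a+z1]] for (r0,z0),(r1,z1) in zip(prof,prof[1:])]
def box(x0,x1,y,z0,z1): return [np.array([[a,b,c] for a in(x0,x1) for b in(-y,y) for c in(z0,z1)])]
M={"pepper_mill":circ([(.029,0),(.0245,.11),(.018,.118),(.024,.138),(.018,.158),(.005,.16),(.005,.17)]),
"spice_jar":circ([(.0205,0),(.0205,.105)]),
"salt_shaker":circ([(.022,0),(.019,.048),(.021,.07),(.015,.085),(.006,.09)]),
"table_knife":box(-.096,.004,.01,0,.014)+box(.004,.096,.009,.0055,.0085),
"butter_knife":box(-.065,.005,.01,0,.014)+box(.005,.065,.011,.0055,.0085),
"dinner_tray":box(-.11,.11,.0965,0,.018),"breakfast_tray":box(-.1205,.1205,.047,0,.018),
"jam_jar":circ([(.0355,0),(.0355,.11)]),"food_tin":circ([(.0375,0),(.0375,.11)]),
"dessert_spoon":box(-.094,.045,.006,0,.012)+box(.045,.094,.017,0,.015)}
def sil(l,p,n,c):
    T=np.array([[np.cos(p[2]),-np.sin(p[2]),0],[np.sin(p[2]),np.cos(p[2]),0],[0,0,1]])
    m=np.zeros((480,640),np.uint8); S=3
    big=np.zeros((480*S,640*S),np.uint8)
    for P in M[l]:
        u=proj(n,P@T.T+[p[0],p[1],p[3] if len(p)>3 else 0],c)
        cv2.fillConvexPoly(big,cv2.convexHull(((u+.5)*S*16).round().astype(np.int32)),255,shift=4)
    return cv2.resize(big,(640,480),interpolation=cv2.INTER_AREA)/255.
def fit(l,p0,masks,yaw):
    C={n:cal(n) for n in masks}
    def f(v):
        p=[v[0],v[1],v[2] if yaw else 0]; e=0
        for n,m in masks.items():
            s=sil(l,p,n,C[n]); e+=1-np.minimum(s,m).sum()/np.maximum(s,m).sum()
        return e
    x0=np.array(p0[:3] if yaw else p0[:2],float)
    sx=np.vstack([x0]+[x0+d for d in np.diag([.01,.01,.1][:len(x0)])])
    r=minimize(f,x0,method="Nelder-Mead",options=dict(initial_simplex=sx,xatol=2e-4,fatol=1e-4)); return r.x,r.fun
E
cat > m1.py <<'E'
from fit import *
G={"dinner_tray":(.53,-.29,0),"breakfast_tray":(.53,.298,-.2),"pepper_mill":(.43,.11,0),"spice_jar":(.42,-.12,0),"salt_shaker":(.33,-.28,0),"table_knife":(.596,.004,-.1),"butter_knife":(.603,.096,0.1),"jam_jar":(.437,.002,0),"food_tin":(.35,.29,0),"dessert_spoon":(.62,-.09,0)}
ims={n:bot.get_image(n) for n in("top","scene")}
for l,p in G.items():
    masks={}
    for n in ("top","scene"):
        c=cal(n); best=None
        s=sil(l,p,n,c)
        for d in bot.masks_of(l,n):
            m=d["mask"].astype(float); i=np.minimum(s,m).sum()/np.maximum(s,m).sum()
            if i>.1 and (best is None or i>best[0]): best=(i,m)
        if best: masks[n]=best[1]
    yaw="tray" in l or "knife" in l or "spoon" in l
    out=[]
    for ms in [{n:m} for n,m in masks.items()]+([masks] if len(masks)>1 else []):
        x,e=fit(l,p,ms,yaw); out.append((list(ms),x.round(4).tolist(),round(e,3)))
    print(l,*out,sep="\n   ")
    if masks:
        for n in ims:
            q=list(x)+[0] if not yaw else x
            s=(sil(l,q,n,cal(n))>.5).astype(np.uint8)
            cs,_=cv2.findContours(s,0,1); ims[n]=cv2.drawContours(np.ascontiguousarray(ims[n]),cs,-1,(0,255,0),1)
cv2.imwrite("pics/ov.png",cv2.resize(ims["top"][140:345,140:500,::-1],None,fx=2.2,fy=2.2,interpolation=2))
E
python3 m1.py
```

```text
dinner_tray
   (['top'], [0.5361, -0.2968, 0.0742], np.float64(0.019))
   (['scene'], [0.5332, -0.2991, 0.0786], np.float64(0.121))
   (['top', 'scene'], [0.5351, -0.2976, 0.0744], np.float64(0.152))
breakfast_tray
   (['top'], [0.5345, 0.2956, -0.1162], np.float64(0.023))
   (['scene'], [0.5321, 0.2952, -0.1185], np.float64(0.025))
   (['top', 'scene'], [0.5332, 0.2952, -0.1201], np.float64(0.057))
pepper_mill
   (['top'], [0.4402, 0.1161], np.float64(0.096))
   (['scene'], [0.4381, 0.1142], np.float64(0.128))
   (['top', 'scene'], [0.4394, 0.1149], np.float64(0.234))
spice_jar
   (['top'], [0.4335, -0.1191], np.float64(0.049))
   (['scene'], [0.4322, -0.1231], np.float64(0.236))
   (['top', 'scene'], [0.4327, -0.1192], np.float64(0.332))
salt_shaker
   (['top'], [0.329, -0.2837], np.float64(0.169))
table_knife
   (['top'], [0.6038, 0.0028, -0.0943], np.float64(0.106))
   (['scene'], [0.6162, 0.0008, -0.0989], np.float64(0.261))
   (['top', 'scene'], [0.6047, 0.0024, -0.0972], np.float64(0.385))
butter_knife
   (['top'], [0.5983, 0.0972, 0.135], np.float64(0.091))
   (['scene'], [0.5969, 0.0971, 0.147], np.float64(0.556))
   (['top', 'scene'], [0.5977, 0.097, 0.1346], np.float64(0.648))
jam_jar
   (['top'], [0.4301, -0.0059], np.float64(0.102))
   (['scene'], [0.427, -0.0057], np.float64(0.11))
   (['top', 'scene'], [0.4291, -0.0068], np.float64(0.222))
food_tin
   (['top'], [0.3475, 0.2945], np.float64(0.044))
   (['scene'], [0.3448, 0.2933], np.float64(0.022))
   (['top', 'scene'], [0.3458, 0.2932], np.float64(0.094))
dessert_spoon
   (['top'], [0.5944, -0.0955, 0.0041], np.float64(0.376))
   (['scene'], [0.5935, -0.1013, -0.0693], np.float64(0.67))
   (['top', 'scene'], [0.5936, -0.0947, -0.0187], np.float64(1.058))
```

View pics/ov.png

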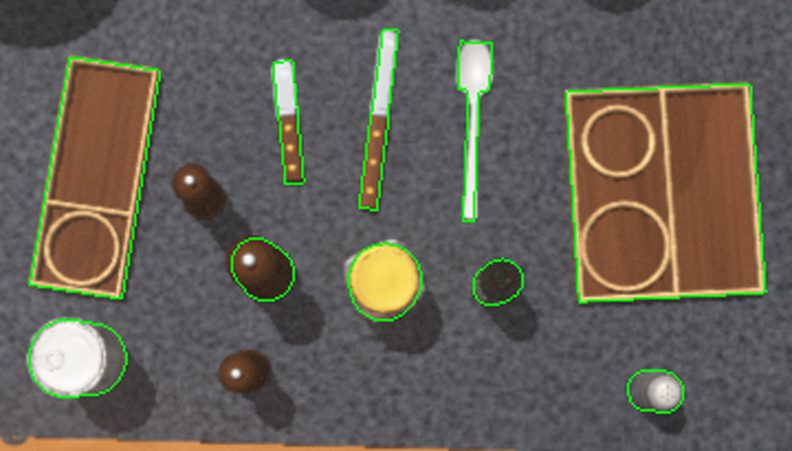

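```bash
cat > plan.py <<'E'
# usage: plan.py "x y z yaw jaw" ... (mm, rad); '+n' repeats last pose n rows. Prints calls of 5 rows.
import sys; from h import *
s=bot.get_state(); p=np.array(s["ee_pos"]); r=R.from_rotvec(s["ee_rot"])
X=r.as_matrix()[:,0]; th=np.arctan2(X[1],X[0]); tilt=np.arccos(-r.as_matrix()[2,2])
print("t",s["time"],"p",p.round(4),"th",round(th,4),"tilt",round(tilt,4),"gap",round(s["finger_gap"],4),"F",np.round(s["contact_force"],1))
rows=[]; c=np.r_[p,th]
for a in sys.argv[1:]:
    if a[0]=='+': rows+=[rows[-1]]*int(a[1:]); continue
    v=np.array(a.split(),float); t=np.r_[v[:3]/1000,v[3]]
    n=max(1,int(np.ceil(max(np.linalg.norm(t[:3]-c[:3])/.039,abs(t[3]-c[3])/.115))))
    rows+=[(c+(t-c)*k/n,v[4]) for k in range(1,n+1)]; c=t
while len(rows)%5: rows.append(rows[-1])
b=np.r_[p,th]
for i in range(0,len(rows),5):
    out=[]
    for q,j in rows[i:i+5]:
        d=(q-b)[:3]*100; t=b[3]
        out.append([round(float(d[0]*np.cos(t)+d[1]*np.sin(t)),2),round(float(d[0]*np.sin(t)-d[1]*np.cos(t)),2),round(float(-d[2]),2),0,0,round(float(b[3]-q[3]),3),j])
    print(out); b=rows[i+4][0]
E
python3 plan.py "400 -290 240 0 0.5" "558 7 200 -0.096 0.45" "558 7 80 -0.096 0.45"
```

```text
t 2.2 p [ 0.2559 -0.5703  0.2483] th 0.4217 tilt 0.0001 gap 0.0853 F [ 0.6 -0.1  0.2]
[[2.74, -2.19, 0.09, 0, 0, 0.047, np.float64(0.5)], [5.47, -4.37, 0.19, 0, 0, 0.094, np.float64(0.5)], [8.21, -6.56, 0.28, 0, 0, 0.141, np.float64(0.5)], [10.94, -8.74, 0.37, 0, 0, 0.187, np.float64(0.5)], [13.68, -10.93, 0.46, 0, 0, 0.234, np.float64(0.5)]]
[[2.15, -2.76, 0.09, 0, 0, 0.047, np.float64(0.5)], [4.31, -5.52, 0.19, 0, 0, 0.094, np.float64(0.5)], [6.46, -8.28, 0.28, 0, 0, 0.141, np.float64(0.5)], [8.61, -11.04, 0.37, 0, 0, 0.187, np.float64(0.5)], [10.95, -13.96, 0.82, 0, 0, 0.198, np.float64(0.45)]]
[[1.72, -3.32, 0.44, 0, 0, 0.011, np.float64(0.45)], [3.44, -6.64, 0.89, 0, 0, 0.021, np.float64(0.45)], [5.16, -9.96, 1.33, 0, 0, 0.032, np.float64(0.45)], [6.88, -13.27, 1.78, 0, 0, 0.043, np.float64(0.45)], [8.6, -16.59, 2.22, 0, 0, 0.053, np.float64(0.45)]]
[[1.54, -3.41, 0.44, 0, 0, 0.011, np.float64(0.45)], [3.08, -6.81, 0.89, 0, 0, 0.021, np.float64(0.45)], [4.62, -10.22, 1.33, 0, 0, 0.032, np.float64(0.45)], [4.62, -10.22, 4.33, 0, 0, 0.032, np.float64(0.45)], [4.62, -10.22, 7.33, 0, 0, 0.032, np.float64(0.45)]]
[[0.0, -0.0, 3.0, 0, 0, 0.0, np.float64(0.45)], [0.0, -0.0, 6.0, 0, 0, 0.0, np.float64(0.45)], [0.0, -0.0, 6.0, 0, 0, 0.0, np.float64(0.45)], [0.0, -0.0, 6.0, 0, 0, 0.0, np.float64(0.45)], [0.0, -0.0, 6.0, 0, 0, 0.0, np.float64(0.45)]]
```

>>> step_arm(
  series=[
    [2.7,-2.2,0.1,0,0,0.05,0.5],
    [5.5,-4.4,0.2,0,0,0.09,0.5],
    [8.2,-6.6,0.3,0,0,0.14,0.5],
    [10.9,-8.7,0.4,0,0,0.19,0.5],
    [13.7,-10.9,0.5,0,0,0.23,0.5],
  ],
  grip_force=40,
)

```text
time: 2.62
ee_pos: [0.3366, -0.4135, 0.2434]
ee_rot: [3.127, 0.296, 0.0]
contact_force: [0.6, -0.7, 0.7]
finger_gap: 0.0426
gripper_force: 0.0
```

>>> step_arm(
  series=[
    [2.2,-2.8,0.1,0,0,0.05,0.5],
    [4.3,-5.5,0.2,0,0,0.09,0.5],
    [6.5,-8.3,0.3,0,0,0.14,0.5],
    [8.6,-11.0,0.4,0,0,0.19,0.5],
    [10.9,-14.0,0.8,0,0,0.2,0.45],
  ],
)

```text
time: 3.03
ee_pos: [0.4172, -0.2556, 0.2359]
ee_rot: [3.14, -0.019, 0.002]
contact_force: [1.3, -0.7, -0.8]
finger_gap: 0.0383
gripper_force: 0.0
```

>>> step_arm(
  series=[
    [1.7,-3.3,0.4,0,0,0.01,0.45],
    [3.4,-6.6,0.9,0,0,0.02,0.45],
    [5.2,-10.0,1.3,0,0,0.03,0.45],
    [6.9,-13.3,1.8,0,0,0.04,0.45],
    [8.6,-16.6,2.2,0,0,0.05,0.45],
  ],
)

```text
time: 3.45
ee_pos: [0.5046, -0.0895, 0.2133]
ee_rot: [3.14, -0.092, 0.001]
contact_force: [-0.3, -1.3, -0.4]
finger_gap: 0.0382
gripper_force: 0.0
```

>>> step_arm(
  series=[
    [1.5,-3.4,0.4,0,0,0.01,0.45],
    [3.1,-6.8,0.9,0,0,0.02,0.45],
    [4.6,-10.2,1.3,0,0,0.03,0.45],
    [4.6,-10.2,4.3,0,0,0.03,0.45],
    [4.6,-10.2,7.3,0,0,0.03,0.45],
  ],
)

```text
time: 3.87
ee_pos: [0.558, 0.0114, 0.1408]
ee_rot: [-3.137, 0.131, -0.007]
contact_force: [-0.3, -1.6, -1.2]
finger_gap: 0.0384
gripper_force: 0.0
```

```bash
cat > wfit.py <<'E'
# wfit.py label x y yaw name : fit label in the wrist picture
import sys; from fit import *
l=sys.argv[1]; p=[float(a) for a in sys.argv[2:5]]; c=cal("wrist"); im=snap("wrist",sys.argv[5])
s=sil(l,p,"wrist",c); best=(0,None)
for d in bot.masks_of(l,"wrist"):
    m=d["mask"].astype(float); i=np.minimum(s,m).sum()/np.maximum(s,m).sum(); print(d["at"],d["conf"],round(i,2))
    if i>best[0]: best=(i,m)
if best[1] is not None:
    yaw="tray" in l or "knife" in l
    x,e=fit(l,p,{"wrist":best[1]},yaw); print("fit",x.round(4),round(e,3))
    s=(sil(l,list(x)+[0]*(3-len(x)),"wrist",c)>.5).astype(np.uint8)
    cs,_=cv2.findContours(s,0,1); o=cv2.drawContours(im[:,:,::-1].copy(),cs,-1,(0,255,0),1); cv2.imwrite(f"pics/{sys.argv[5]}.png",o)
E
python3 wfit.py table_knife .604 .0025 -.096 w1; python3 plan.py "558 7 80 -0.096 0.45" "558 7 20 -.096 .45"
```

```text
[329.0, 150.0] 0.63 0.91
fit [ 5.953e-01 -4.000e-04 -9.530e-02] 0.071
t 3.9667 p [0.553  0.0081 0.1364] th -0.0871 tilt 0.0076 gap 0.0383 F [-1.1 -0.3 -0. ]
[[0.26, 0.03, 2.82, 0, 0, 0.004, np.float64(0.45)], [0.51, 0.06, 5.64, 0, 0, 0.009, np.float64(0.45)], [0.51, 0.06, 8.64, 0, 0, 0.009, np.float64(0.45)], [0.51, 0.06, 11.64, 0, 0, 0.009, np.float64(0.45)], [0.51, 0.06, 11.64, 0, 0, 0.009, np.float64(0.45)]]
```

View pics/w1.png

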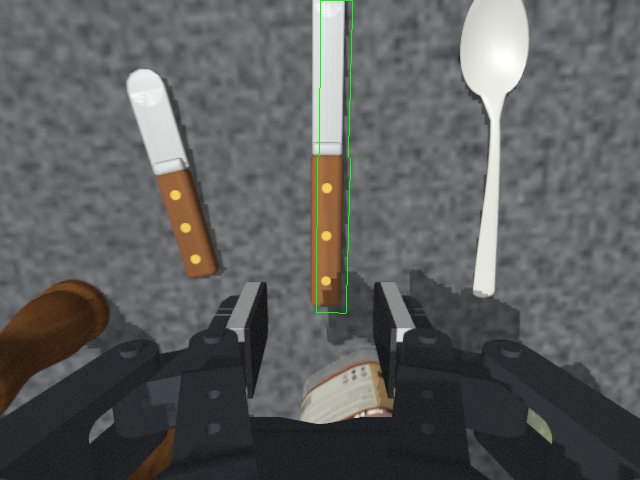

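The wrist picture shows the long knife between the open fingers, with its handle from (327,155) to (327,305). The drawn outline is off because the arm was still settling, so I measure again.

```bash
sed -i 's/^l=sys/bot.get_image("wrist"); l=sys/' wfit.py
python3 wfit.py table_knife .604 .0025 -.096 w2; python3 wfit.py butter_knife .598 .097 .135 w2b;  python3 plan.py
```

```text
[320.0, 150.2] 0.77 0.93
fit [ 0.6018  0.003  -0.0872] 0.038
[164.4, 169.2] 0.65 0.81
fit [0.5942 0.0984 0.1308] 0.114
t 4.2667 p [0.5568 0.0075 0.1421] th -0.0892 tilt 0.003 gap 0.0382 F [-0.3  0.5  0.5]
```

>>> step_arm(
  series=[
    [0,0,3,0,0,0,0.45],
    [0,0,6,0,0,0,0.45],
    [0,0,9,0,0,0,0.45],
    [0,0,11,0,0,0,0.45],
    [0,0,12,0,0,0,0.45],
  ],
)

```text
time: 4.68
ee_pos: [0.5551, 0.0075, 0.0189]
ee_rot: [3.138, -0.14, -0.002]
contact_force: [-0.2, -0.3, -1.2]
finger_gap: 0.0384
gripper_force: 0.0
```

>>> step_arm(
  series=[
    [0,0,0,0,0,0,0.3],
    [0,0,0,0,0,0,0.1],
    [0,0,0,0,0,0,0],
    [0,0,0,0,0,0,0],
    [0,0,0,0,0,0,0],
  ],
)

```text
time: 5.1
ee_pos: [0.5567, 0.0079, 0.0216]
ee_rot: [-3.138, 0.139, -0.003]
contact_force: [0.4, 0.5, -0.1]
finger_gap: 0.0191
gripper_force: 44.5
```

```bash
python3 plan.py "556 8 140 -0.09 0" "493 -350 140 0.0745 0" "493 -350 50 .0745 0"
```

```text
t 5.1 p [0.5567 0.0079 0.0216] th -0.0885 tilt 0.0022 gap 0.0191 F [ 0.4  0.5 -0.1]
[[-0.02, -0.0, -2.96, 0, 0, 0.0, np.float64(0.0)], [-0.03, -0.0, -5.92, 0, 0, 0.001, np.float64(0.0)], [-0.05, -0.0, -8.88, 0, 0, 0.001, np.float64(0.0)], [-0.07, -0.0, -11.84, 0, 0, 0.002, np.float64(0.0)], [-0.38, 3.62, -11.84, 0, 0, -0.015, np.float64(0.0)]]
[[-0.37, 3.62, -0.0, 0, 0, -0.016, np.float64(0.0)], [-0.73, 7.23, -0.0, 0, 0, -0.033, np.float64(0.0)], [-1.1, 10.85, -0.0, 0, 0, -0.049, np.float64(0.0)], [-1.46, 14.47, -0.0, 0, 0, -0.066, np.float64(0.0)], [-1.83, 18.08, -0.0, 0, 0, -0.082, np.float64(0.0)]]
[[-0.66, 3.57, -0.0, 0, 0, -0.016, np.float64(0.0)], [-1.32, 7.15, -0.0, 0, 0, -0.033, np.float64(0.0)], [-1.98, 10.72, -0.0, 0, 0, -0.049, np.float64(0.0)], [-2.64, 14.3, -0.0, 0, 0, -0.066, np.float64(0.0)], [-2.64, 14.3, 3.0, 0, 0, -0.066, np.float64(0.0)]]
[[0.0, 0.0, 3.0, 0, 0, 0.0, np.float64(0.0)], [0.0, 0.0, 6.0, 0, 0, 0.0, np.float64(0.0)], [0.0, 0.0, 6.0, 0, 0, 0.0, np.float64(0.0)], [0.0, 0.0, 6.0, 0, 0, 0.0, np.float64(0.0)], [0.0, 0.0, 6.0, 0, 0, 0.0, np.float64(0.0)]]
```

>>> step_arm(
  series=[
    [0,0,-3,0,0,0,0],
    [0,0,-6,0,0,0,0],
    [0,0,-9,0,0,0,0],
    [0,0,-11.8,0,0,0,0],
    [-0.4,3.6,-11.8,0,0,-0.015,0],
  ],
)

```text
time: 5.52
ee_pos: [0.5535, -0.0196, 0.1449]
ee_rot: [-3.134, 0.1, -0.018]
contact_force: [2.0, 0.3, -0.4]
finger_gap: 0.0186
gripper_force: 44.6
```

>>> step_arm(
  series=[
    [-0.4,3.6,0,0,0,-0.015,0],
    [-0.7,7.2,0,0,0,-0.03,0],
    [-1.1,10.8,0,0,0,-0.05,0],
    [-1.5,14.5,0,0,0,-0.065,0],
    [-1.8,18.1,0,0,0,-0.08,0],
  ],
)

```text
time: 5.93
ee_pos: [0.5169, -0.2087, 0.1392]
ee_rot: [3.141, 0.012, 0.002]
contact_force: [0.7, -0.4, -1.5]
finger_gap: 0.0185
gripper_force: 44.5
```

>>> step_arm(
  series=[
    [-0.7,3.6,0,0,0,-0.015,0],
    [-1.3,7.1,0,0,0,-0.03,0],
    [-2.0,10.7,0,0,0,-0.05,0],
    [-2.6,14.3,0,0,0,-0.065,0],
    [-2.6,14.3,0,0,0,-0.065,0],
  ],
)

```text
time: 6.35
ee_pos: [0.489, -0.3595, 0.139]
ee_rot: [3.134, 0.098, -0.001]
contact_force: [0.3, -1.7, -1.2]
finger_gap: 0.0182
gripper_force: 44.5
```

```bash
python3 wfit.py dinner_tray .535 -.2975 .0745 w3; python3 plan.py "493 -350 140 .0745 0" ; python3 plan.py "493 -350 140 .0745 0"|head -1
```

```text
[184.9, 146.1] 0.61 0.78
fit [ 0.5337 -0.2895  0.0879] 0.209
t 6.5 p [ 0.4923 -0.3501  0.1387] th 0.0705 tilt 0.0006 gap 0.0185 F [ 0.6  0.4 -0.2]
[[0.07, -0.0, -0.13, 0, 0, -0.004, np.float64(0.0)], [0.07, -0.0, -0.13, 0, 0, -0.004, np.float64(0.0)], [0.07, -0.0, -0.13, 0, 0, -0.004, np.float64(0.0)], [0.07, -0.0, -0.13, 0, 0, -0.004, np.float64(0.0)], [0.07, -0.0, -0.13, 0, 0, -0.004, np.float64(0.0)]]
t 6.5 p [ 0.4923 -0.3501  0.1387] th 0.0705 tilt 0.0006 gap 0.0185 F [ 0.6  0.4 -0.2]
```

View pics/w3.png

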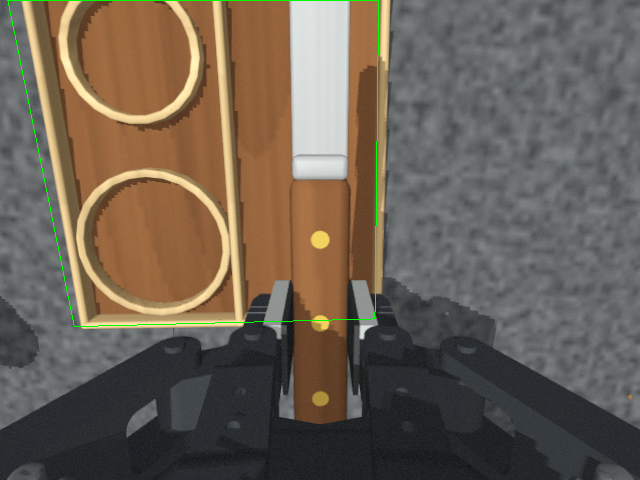

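The knife is held at its middle rivet (321,323) above the long compartment. The tray's near-left corner shows at (80,327), so I check it against the model.

```bash
python3 - <<'E'
from h import *
c,s=np.cos(.0745),np.sin(.0745)
m=lambda x,y:(.535+c*x-s*y,-.2975+s*x+c*y)
print(ray("wrist",[(80,327),(153,241),(131,58),(241,320)],.017).round(4))
for a in [(-.11,.0965),(-.055,.0445),(.055,.0445),(-.11,-.005)]: print(np.round(m(*a),4))
E
python3 plan.py "493 -350 28 .0745 0"
```

```text
[[ 0.4158 -0.2012  0.017 ]
 [ 0.477  -0.2496  0.017 ]
 [ 0.5806 -0.2415  0.017 ]
 [ 0.4276 -0.3043  0.017 ]]
[ 0.4181 -0.2095]
[ 0.4768 -0.2572]
[ 0.5865 -0.249 ]
[ 0.4257 -0.3107]
t 6.5 p [ 0.4923 -0.3501  0.1387] th 0.0705 tilt 0.0006 gap 0.0185 F [ 0.6  0.4 -0.2]
[[0.02, -0.0, 3.69, 0, 0, -0.001, np.float64(0.0)], [0.05, -0.0, 7.38, 0, 0, -0.003, np.float64(0.0)], [0.07, -0.0, 11.07, 0, 0, -0.004, np.float64(0.0)], [0.07, -0.0, 11.07, 0, 0, -0.004, np.float64(0.0)], [0.07, -0.0, 11.07, 0, 0, -0.004, np.float64(0.0)]]
```

>>> step_arm(
  series=[
    [0.1,0,3,0,0,0,0],
    [0.1,0,6,0,0,0,0],
    [0.1,0,9,0,0,0,0],
    [0.1,0,10,0,0,0,0],
    [0.1,0,10.4,0,0,0,0],
  ],
)

```text
time: 6.92
ee_pos: [0.4929, -0.3476, 0.0327]
ee_rot: [-3.137, -0.116, 0.004]
contact_force: [-0.1, -0.2, -0.5]
finger_gap: 0.0183
gripper_force: 44.5
```

>>> step_arm(
  series=[
    [0,0,0.2,0,0,0,0],
    [0,0,0.4,0,0,0,0],
    [0,0,0.6,0,0,0,0],
    [0,0,0.7,0,0,0,0],
    [0,0,0.7,0,0,0,0],
  ],
)

```text
time: 7.33
ee_pos: [0.4938, -0.3502, 0.0281]
ee_rot: [3.139, 0.112, 0.002]
contact_force: [-0.7, 0.4, -0.0]
finger_gap: 0.0186
gripper_force: 44.5
```

>>> step_arm(
  series=[
    [0,0,0.1,0,0,0,0],
    [0,0,0.1,0,0,0,0.35],
    [0,0,0.1,0,0,0,0.35],
    [0,0,-1.5,0,0,0,0.35],
    [0,0,-5,0,0,0,0.35],
  ],
)

```text
time: 7.75
ee_pos: [0.4909, -0.3484, 0.0742]
ee_rot: [-3.135, -0.113, 0.01]
contact_force: [-0.2, 0.0, 0.4]
finger_gap: 0.0297
gripper_force: 0.0
```

```bash
python3 plan.py "493 -350 200 .0745 .45" "566 93 200 .134 .45" "566 93 140 .134 .45"
```

```text
t 7.75 p [ 0.4909 -0.3484  0.0742] th 0.0719 tilt 0.0074 gap 0.0297 F [-0.2  0.   0.4]
[[0.05, 0.04, -3.15, 0, 0, -0.001, np.float64(0.45)], [0.1, 0.09, -6.29, 0, 0, -0.001, np.float64(0.45)], [0.15, 0.13, -9.44, 0, 0, -0.002, np.float64(0.45)], [0.2, 0.17, -12.58, 0, 0, -0.003, np.float64(0.45)], [1.07, -3.47, -12.58, 0, 0, -0.008, np.float64(0.45)]]
[[0.9, -3.63, -0.0, 0, 0, -0.005, np.float64(0.45)], [1.8, -7.26, -0.0, 0, 0, -0.01, np.float64(0.45)], [2.7, -10.9, -0.0, 0, 0, -0.015, np.float64(0.45)], [3.6, -14.53, -0.0, 0, 0, -0.02, np.float64(0.45)], [4.5, -18.16, -0.0, 0, 0, -0.025, np.float64(0.45)]]
[[0.99, -3.61, -0.0, 0, 0, -0.005, np.float64(0.45)], [1.98, -7.22, -0.0, 0, 0, -0.01, np.float64(0.45)], [2.97, -10.82, -0.0, 0, 0, -0.015, np.float64(0.45)], [3.96, -14.43, -0.0, 0, 0, -0.02, np.float64(0.45)], [4.95, -18.04, -0.0, 0, 0, -0.025, np.float64(0.45)]]
[[1.08, -3.58, -0.0, 0, 0, -0.005, np.float64(0.45)], [1.08, -3.58, 3.0, 0, 0, -0.005, np.float64(0.45)], [1.08, -3.58, 6.0, 0, 0, -0.005, np.float64(0.45)], [1.08, -3.58, 6.0, 0, 0, -0.005, np.float64(0.45)], [1.08, -3.58, 6.0, 0, 0, -0.005, np.float64(0.45)]]
```

>>> step_arm(
  series=[
    [0,0,-3,0,0,0,0.45],
    [0,0,-6,0,0,0,0.45],
    [0,0,-9,0,0,0,0.45],
    [0,0,-12.2,0,0,0,0.45],
    [0.9,-3.6,-12.2,0,0,-0.005,0.45],
  ],
)

```text
time: 8.17
ee_pos: [0.5002, -0.3224, 0.2059]
ee_rot: [3.13, 0.104, 0.011]
contact_force: [1.7, -1.3, -0.5]
finger_gap: 0.0385
gripper_force: 0.0
```

>>> step_arm(
  series=[
    [0.9,-3.6,0,0,0,-0.005,0.45],
    [1.8,-7.3,0,0,0,-0.01,0.45],
    [2.7,-10.9,0,0,0,-0.015,0.45],
    [3.6,-14.5,0,0,0,-0.02,0.45],
    [4.5,-18.2,0,0,0,-0.025,0.45],
  ],
)

```text
time: 8.58
ee_pos: [0.5307, -0.1269, 0.1997]
ee_rot: [3.137, 0.159, 0.001]
contact_force: [0.9, 0.3, 0.5]
finger_gap: 0.0386
gripper_force: 0.0
```

>>> step_arm(
  series=[
    [1.0,-3.6,0,0,0,-0.005,0.45],
    [2.0,-7.2,0,0,0,-0.01,0.45],
    [3.0,-10.8,0,0,0,-0.015,0.45],
    [4.0,-14.4,0,0,0,-0.02,0.45],
    [5.0,-18.0,0,0,0,-0.025,0.45],
  ],
)

```text
time: 9.0
ee_pos: [0.5622, 0.0575, 0.1996]
ee_rot: [3.135, 0.199, 0.001]
contact_force: [1.4, -0.0, 0.7]
finger_gap: 0.0388
gripper_force: 0.0
```

>>> step_arm(
  series=[
    [1.1,-3.6,0,0,0,-0.005,0.45],
    [1.1,-3.6,3,0,0,-0.005,0.45],
    [1.1,-3.6,6,0,0,-0.005,0.45],
    [1.1,-3.6,6,0,0,-0.005,0.45],
    [1.1,-3.6,6,0,0,-0.005,0.45],
  ],
)

```text
time: 9.42
ee_pos: [0.5675, 0.0923, 0.1385]
ee_rot: [3.134, 0.207, -0.005]
contact_force: [0.4, -0.1, 0.0]
finger_gap: 0.0384
gripper_force: 0.0
```

```bash
sed -i 's/^bot.get_image("wrist"); /[bot.get_image("wrist") for _ in range(4)]; /' wfit.py; python3 wfit.py butter_knife .597 .097 .134 w4;  python3 plan.py "567 93 20.5 .134 .45"
```

```text
[314.1, 171.1] 0.91 0.84
fit [0.5955 0.0983 0.1359] 0.069
t 9.7167 p [0.5694 0.0926 0.1408] th 0.1309 tilt 0.0024 gap 0.0386 F [-0.6 -0.4  1.2]
[[-0.06, -0.02, 3.01, 0, 0, -0.001, np.float64(0.45)], [-0.12, -0.04, 6.02, 0, 0, -0.002, np.float64(0.45)], [-0.17, -0.05, 9.02, 0, 0, -0.002, np.float64(0.45)], [-0.23, -0.07, 12.03, 0, 0, -0.003, np.float64(0.45)], [-0.23, -0.07, 12.03, 0, 0, -0.003, np.float64(0.45)]]
```

>>> step_arm(
  series=[
    [-0.1,-0.1,3,0,0,0,0.45],
    [-0.1,-0.1,6,0,0,0,0.45],
    [-0.1,-0.1,9,0,0,0,0.45],
    [-0.1,-0.1,11,0,0,0,0.45],
    [-0.1,-0.1,11.9,0,0,0,0.45],
  ],
)

```text
time: 10.13
ee_pos: [0.5663, 0.0931, 0.0183]
ee_rot: [3.134, 0.206, -0.004]
contact_force: [-0.9, 0.8, 0.4]
finger_gap: 0.038
gripper_force: 0.0
```

>>> step_arm(
  series=[
    [0,0,0,0,0,0,0.3],
    [0,0,0,0,0,0,0.1],
    [0,0,0,0,0,0,0],
    [0,0,0,0,0,0,0],
    [0,0,0,0,0,0,0],
  ],
)

```text
time: 10.55
ee_pos: [0.5683, 0.0938, 0.0216]
ee_rot: [-3.135, -0.206, -0.003]
contact_force: [0.6, -0.3, -0.5]
finger_gap: 0.0186
gripper_force: 44.4
```

```bash
python3 plan.py "567 93 210 .134 0" "545 294 210 -.119 0" "545 294 120 -.119 0"
```

```text
t 10.55 p [0.5683 0.0938 0.0216] th 0.1315 tilt 0.0022 gap 0.0186 F [ 0.6 -0.3 -0.5]
[[-0.03, 0.01, -3.77, 0, 0, -0.0, np.float64(0.0)], [-0.05, 0.03, -7.54, 0, 0, -0.001, np.float64(0.0)], [-0.08, 0.04, -11.3, 0, 0, -0.001, np.float64(0.0)], [-0.11, 0.05, -15.07, 0, 0, -0.002, np.float64(0.0)], [-0.14, 0.06, -18.84, 0, 0, -0.002, np.float64(0.0)]]
[[0.08, -3.37, -0.0, 0, 0, 0.042, np.float64(0.0)], [0.17, -6.74, -0.0, 0, 0, 0.084, np.float64(0.0)], [0.25, -10.11, -0.0, 0, 0, 0.127, np.float64(0.0)], [0.34, -13.48, -0.0, 0, 0, 0.169, np.float64(0.0)], [0.42, -16.84, -0.0, 0, 0, 0.211, np.float64(0.0)]]
[[-0.62, -3.31, -0.0, 0, 0, 0.042, np.float64(0.0)], [-0.62, -3.31, 3.0, 0, 0, 0.042, np.float64(0.0)], [-0.62, -3.31, 6.0, 0, 0, 0.042, np.float64(0.0)], [-0.62, -3.31, 9.0, 0, 0, 0.042, np.float64(0.0)], [-0.62, -3.31, 9.0, 0, 0, 0.042, np.float64(0.0)]]
```

>>> step_arm(
  series=[
    [0,0,-3.7,0,0,0,0],
    [0,0,-7.5,0,0,0,0],
    [0,0,-11.3,0,0,0,0],
    [0,0,-15,0,0,0,0],
    [0,0,-18.9,0,0,0,0],
  ],
)

```text
time: 10.97
ee_pos: [0.5669, 0.0936, 0.2118]
ee_rot: [-3.135, -0.207, -0.001]
contact_force: [0.6, 0.3, -0.6]
finger_gap: 0.019
gripper_force: 44.4
```

>>> step_arm(
  series=[
    [0.1,-3.4,0,0,0,0.04,0],
    [0.2,-6.7,0,0,0,0.085,0],
    [0.2,-10.1,0,0,0,0.125,0],
    [0.3,-13.5,0,0,0,0.17,0],
    [0.3,-16.8,0,0,0,0.21,0],
  ],
)

```text
time: 11.38
ee_pos: [0.548, 0.2623, 0.2103]
ee_rot: [-3.138, 0.127, -0.002]
contact_force: [-0.3, -0.5, -0.4]
finger_gap: 0.0186
gripper_force: 44.5
```

>>> step_arm(
  series=[
    [-0.6,-3.3,0,0,0,0.042,0],
    [-0.6,-3.3,3,0,0,0.042,0],
    [-0.6,-3.3,6,0,0,0.042,0],
    [-0.6,-3.3,9,0,0,0.042,0],
    [-0.6,-3.3,9,0,0,0.042,0],
  ],
)

```text
time: 11.8
ee_pos: [0.5419, 0.2921, 0.1144]
ee_rot: [3.131, -0.188, -0.01]
contact_force: [-1.5, -0.5, -0.6]
finger_gap: 0.0189
gripper_force: 44.4
```

```bash
python3 wfit.py breakfast_tray .5335 .2953 -.119 w5; python3 plan.py "545 294 28 -.119 0"; python3 - <<'E'
from h import *
c,s=np.cos(-.119),np.sin(-.119)
print(proj("wrist",[(.5335+c*x-s*y,.2953+s*x+c*y,.018) for x,y in [(-.0315,.042),(-.0315,-.042),(-.1205,.047),(-.1205,-.047)]]).round())
E
```

```text
[354.5, 172.5] 0.76 0.43
fit [ 0.5293  0.2956 -0.1222] 0.561
t 12.1 p [0.5461 0.2946 0.1217] th -0.1207 tilt 0.0037 gap 0.0185 F [ 0.4  0.3 -0.8]
[[-0.04, 0.03, 3.12, 0, 0, -0.001, np.float64(0.0)], [-0.07, 0.05, 6.24, 0, 0, -0.001, np.float64(0.0)], [-0.11, 0.08, 9.37, 0, 0, -0.002, np.float64(0.0)], [-0.11, 0.08, 9.37, 0, 0, -0.002, np.float64(0.0)], [-0.11, 0.08, 9.37, 0, 0, -0.002, np.float64(0.0)]]
[[250. 308.]
 [391. 308.]
 [248. 435.]
 [394. 435.]]
```

View pics/w5.png

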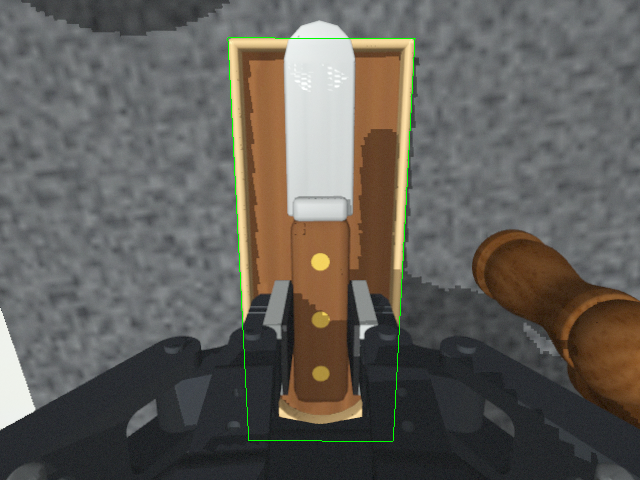

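The short knife is held at its middle rivet (321,320), and the fitted tray outline matches the rims. I lower it.

>>> step_arm(
  series=[
    [-0.2,0,3,0,0,0,0],
    [-0.2,0,6,0,0,0,0],
    [-0.2,0,8,0,0,0,0],
    [-0.2,0,8.8,0,0,0,0],
    [-0.2,0,8.8,0,0,0,0],
  ],
)

```text
time: 12.52
ee_pos: [0.5425, 0.2938, 0.0306]
ee_rot: [3.135, -0.189, -0.002]
contact_force: [-0.2, -0.5, -0.8]
finger_gap: 0.0191
gripper_force: 44.5
```

>>> step_arm(
  series=[
    [0,0,0.2,0,0,0,0],
    [0,0,0.4,0,0,0,0],
    [0,0,0.5,0,0,0,0],
    [0,0,0.5,0,0,0,0.35],
    [0,0,0.5,0,0,0,0.35],
  ],
)

```text
time: 12.93
ee_pos: [0.5434, 0.2945, 0.0271]
ee_rot: [-3.135, 0.189, -0.002]
contact_force: [-0.2, -0.3, 0.7]
finger_gap: 0.0296
gripper_force: 0.0
```

>>> step_arm(
  series=[
    [0,0,-1,0,0,0,0.35],
    [0,0,-4,0,0,0,0.35],
    [0,0,-8,0,0,0,0.5],
    [0,0,-12,0,0,0,0.8],
    [0,0,-16,0,0,0,1],
  ],
)

```text
time: 13.35
ee_pos: [0.5425, 0.2941, 0.1891]
ee_rot: [-3.136, 0.188, -0.0]
contact_force: [1.0, 0.1, 0.9]
finger_gap: 0.0652
gripper_force: 0.0
```

```bash
python3 plan.py "545 294 230 -.1 1" "440 115 230 0 1"
```

```text
t 13.35 p [0.5425 0.2941 0.1891] th -0.12 tilt 0.0003 gap 0.0652 F [1.  0.1 0.9]
[[0.12, -0.01, -2.05, 0, 0, -0.01, np.float64(1.0)], [0.25, -0.01, -4.09, 0, 0, -0.02, np.float64(1.0)], [-1.13, 3.16, -4.09, 0, 0, -0.037, np.float64(1.0)], [-2.51, 6.33, -4.09, 0, 0, -0.053, np.float64(1.0)], [-3.89, 9.5, -4.09, 0, 0, -0.07, np.float64(1.0)]]
[[-1.6, 3.07, -0.0, 0, 0, -0.017, np.float64(1.0)], [-3.2, 6.13, -0.0, 0, 0, -0.033, np.float64(1.0)], [-4.8, 9.2, -0.0, 0, 0, -0.05, np.float64(1.0)], [-4.8, 9.2, -0.0, 0, 0, -0.05, np.float64(1.0)], [-4.8, 9.2, -0.0, 0, 0, -0.05, np.float64(1.0)]]
```

>>> step_arm(
  series=[
    [0,0,-2,0,0,0,1],
    [0,0,-4.1,0,0,-0.02,1],
    [-1.3,3.2,-4.1,0,0,-0.04,1],
    [-2.6,6.3,-4.1,0,0,-0.055,1],
    [-4,9.5,-4.1,0,0,-0.07,1],
  ],
)

```text
time: 13.77
ee_pos: [0.4913, 0.2042, 0.2285]
ee_rot: [-3.14, 0.076, -0.003]
contact_force: [0.3, 0.3, 0.5]
finger_gap: 0.0856
gripper_force: 0.0
```

>>> step_arm(
  series=[
    [-1.6,3.1,0,0,0,-0.015,1],
    [-3.2,6.1,0,0,0,-0.035,1],
    [-4.8,9.2,0,0,0,-0.05,1],
    [-4.8,9.2,0,0,0,-0.05,1],
    [-4.8,9.2,0,0,0,-0.05,1],
  ],
)

```text
time: 14.18
ee_pos: [0.4387, 0.1136, 0.2284]
ee_rot: [3.141, -0.005, 0.002]
contact_force: [0.5, 1.6, 0.3]
finger_gap: 0.0851
gripper_force: 0.0
```

```bash
python3 wfit.py pepper_mill .4395 .115 0 w6; python3 plan.py "440 115 134 0 1" ; python3 - <<'E'
from h import *
print(proj("wrist",[(.44,.115,.17),(.44,.115,.138)]))
E
```

```text
[314.6, 236.3] 0.96 0.82
[299.8, 355.0] 0.72 0.0
[215.7, 107.1] 0.66 0.0
fit [0.4342 0.1172] 0.066
t 14.4833 p [0.4396 0.1163 0.2273] th 0.0012 tilt 0.0004 gap 0.0856 F [ 0.1 -0.2  0.9]
[[0.01, 0.04, 3.11, 0, 0, 0.0, np.float64(1.0)], [0.03, 0.09, 6.22, 0, 0, 0.001, np.float64(1.0)], [0.04, 0.13, 9.33, 0, 0, 0.001, np.float64(1.0)], [0.04, 0.13, 9.33, 0, 0, 0.001, np.float64(1.0)], [0.04, 0.13, 9.33, 0, 0, 0.001, np.float64(1.0)]]
[[321.13177615 262.60961701]
 [320.97871675 242.66283196]]
```

View pics/w6.png

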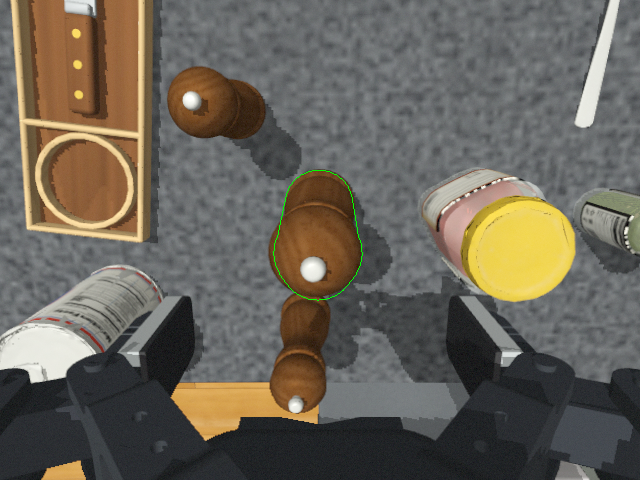

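The mill's knob is at (313,270), so the mill is about 4 mm nearer and 2 mm left of my estimate. The fingers straddle it clear of the jam jar and the small mills.

>>> step_arm(
  series=[
    [-0.3,0,3,0,0,0,1],
    [-0.3,-0.1,6,0,0,0,1],
    [-0.3,-0.1,8,0,0,0,1],
    [-0.3,-0.1,9.4,0,0,0,1],
    [-0.3,-0.1,9.4,0,0,0,1],
  ],
)

```text
time: 14.9
ee_pos: [0.4347, 0.1163, 0.1306]
ee_rot: [3.14, 0.001, -0.008]
contact_force: [-0.3, 0.1, -0.4]
finger_gap: 0.0851
gripper_force: 0.0
```

>>> step_arm(
  series=[
    [0,0,0,0,0,0,0.6],
    [0,0,0,0,0,0,0.5],
    [0,0,0,0,0,0,0.4],
    [0,0,0,0,0,0,0.3],
    [0,0,0,0,0,0,0.2],
  ],
  grip_force=40,
)

```text
time: 15.32
ee_pos: [0.4374, 0.1169, 0.1347]
ee_rot: [-3.141, 0.0, -0.005]
contact_force: [-0.2, 0.4, 5.3]
finger_gap: 0.0468
gripper_force: 40.3
```

```bash
python3 plan.py "436 116 280 0 0.2" "477 -257 280 0.0745 0.2" "477 -257 180 .0745 0.2"
```

```text
t 15.3167 p [0.4374 0.1169 0.1347] th -0.0002 tilt 0.0031 gap 0.0468 F [-0.2  0.4  5.3]
[[-0.04, 0.02, -3.63, 0, 0, -0.0, np.float64(0.2)], [-0.07, 0.04, -7.26, 0, 0, -0.0, np.float64(0.2)], [-0.11, 0.06, -10.9, 0, 0, -0.0, np.float64(0.2)], [-0.14, 0.09, -14.53, 0, 0, -0.0, np.float64(0.2)], [0.27, 3.82, -14.53, 0, 0, -0.008, np.float64(0.2)]]
[[0.38, 3.73, -0.0, 0, 0, -0.007, np.float64(0.2)], [0.76, 7.47, -0.0, 0, 0, -0.015, np.float64(0.2)], [1.15, 11.2, -0.0, 0, 0, -0.022, np.float64(0.2)], [1.53, 14.93, -0.0, 0, 0, -0.03, np.float64(0.2)], [1.91, 18.66, -0.0, 0, 0, -0.037, np.float64(0.2)]]
[[0.24, 3.74, -0.0, 0, 0, -0.007, np.float64(0.2)], [0.49, 7.49, -0.0, 0, 0, -0.015, np.float64(0.2)], [0.73, 11.23, -0.0, 0, 0, -0.022, np.float64(0.2)], [0.97, 14.98, -0.0, 0, 0, -0.03, np.float64(0.2)], [0.97, 14.98, 3.33, 0, 0, -0.03, np.float64(0.2)]]
[[0.0, 0.0, 3.33, 0, 0, 0.0, np.float64(0.2)], [0.0, 0.0, 6.67, 0, 0, 0.0, np.float64(0.2)], [0.0, 0.0, 6.67, 0, 0, 0.0, np.float64(0.2)], [0.0, 0.0, 6.67, 0, 0, 0.0, np.float64(0.2)], [0.0, 0.0, 6.67, 0, 0, 0.0, np.float64(0.2)]]
```

>>> step_arm(
  series=[
    [0,0,0,0,0,0,0.2],
    [0,0,-1.5,0,0,0,0.2],
    [0,0,-4.5,0,0,0,0.2],
    [0,0,-7.5,0,0,0,0.2],
    [0,0,-10.5,0,0,0,0.2],
  ],
  grip_force=60,
)

```text
time: 15.73
ee_pos: [0.4359, 0.1162, 0.2401]
ee_rot: [-3.141, 0.0, -0.0]
contact_force: [1.4, -0.5, -1.8]
finger_gap: 0.0464
gripper_force: 62.1
```

>>> step_arm(
  series=[
    [0,0,-2,0,0,0,0.2],
    [0,0,-4,0,0,0,0.2],
    [0,1,-4,0,0,0,0.2],
    [0.2,3,-4,0,0,0,0.2],
    [0.5,5.5,-4,0,0,-0.01,0.2],
  ],
)

```text
time: 16.15
ee_pos: [0.4409, 0.0616, 0.2787]
ee_rot: [-3.141, -0.02, -0.002]
contact_force: [0.0, -0.4, -2.0]
finger_gap: 0.0468
gripper_force: 62.1
```

>>> step_arm(
  series=[
    [0.3,3,0,0,0,0,0.2],
    [0.6,6,0,0,0,-0.01,0.2],
    [0.9,9,0,0,0,-0.015,0.2],
    [1.2,12,0,0,0,-0.02,0.2],
    [1.5,15,0,0,0,-0.03,0.2],
  ],
)

```text
time: 16.57
ee_pos: [0.457, -0.0905, 0.2781]
ee_rot: [3.141, 0.062, -0.0]
contact_force: [1.3, -1.0, -1.7]
finger_gap: 0.0463
gripper_force: 62.1
```

>>> step_arm(
  series=[
    [0.2,3,0,0,0,0,0.2],
    [0.5,6,0,0,0,-0.01,0.2],
    [0.7,9,0,0,0,-0.015,0.2],
    [1,12,0,0,0,-0.02,0.2],
    [1.2,14,0,0,0,-0.03,0.2],
  ],
)

```text
time: 16.98
ee_pos: [0.4743, -0.2317, 0.278]
ee_rot: [3.139, 0.105, -0.001]
contact_force: [-0.2, 0.2, -1.3]
finger_gap: 0.046
gripper_force: 62.1
```

```bash
python3 - <<'E'
from h import *
for _ in range(5): bot.get_image("top")
im=bot.get_image("scene"); cv2.imwrite("pics/s2.png",cv2.resize(im[60:330,180:520,::-1],None,fx=2,fy=2))
E
python3 plan.py "477 -257 142 .0745 0.2"
```

```text
t 17.2833 p [ 0.475  -0.227   0.2781] th 0.0707 tilt 0.0008 gap 0.0461 F [-0.9  0.2 -2. ]
[[-0.0, 0.75, 3.4, 0, 0, -0.001, np.float64(0.2)], [-0.01, 1.5, 6.8, 0, 0, -0.002, np.float64(0.2)], [-0.01, 2.25, 10.21, 0, 0, -0.003, np.float64(0.2)], [-0.01, 3.01, 13.61, 0, 0, -0.004, np.float64(0.2)], [-0.01, 3.01, 13.61, 0, 0, -0.004, np.float64(0.2)]]
```

View pics/s2.png

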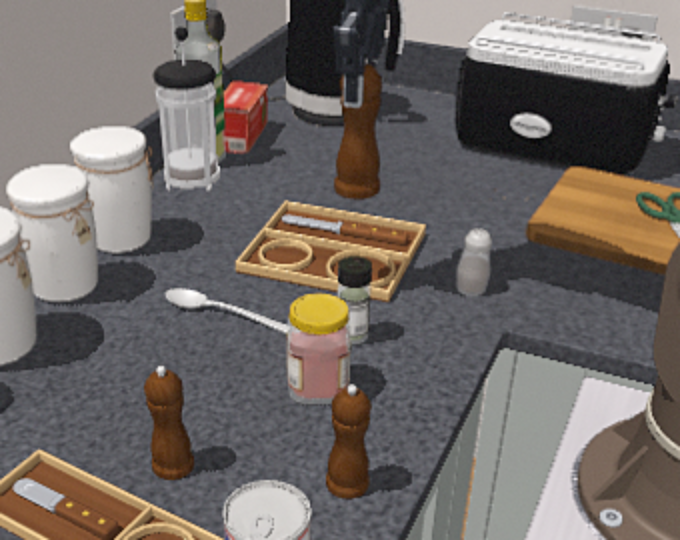

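Both knives lie in their compartments. The mill hangs upright in the gripper at crop (358,130).

>>> step_arm(
  series=[
    [0.2,1.5,0,0,0,0,0.2],
    [0.2,3,0,0,0,0,0.2],
    [0.2,3,3,0,0,0,0.2],
    [0.2,3,6,0,0,0,0.2],
    [0.2,3,9,0,0,0,0.2],
  ],
)

```text
time: 17.7
ee_pos: [0.4797, -0.2569, 0.1878]
ee_rot: [3.139, 0.112, 0.003]
contact_force: [0.9, -0.0, -2.4]
finger_gap: 0.0465
gripper_force: 62.2
```

>>> step_arm(
  series=[
    [0,0,1.5,0,0,0,0.2],
    [0,0,2.8,0,0,0,0.2],
    [0,0,3.6,0,0,0,0.2],
    [0,0,4.2,0,0,0,0.2],
    [0,0,4.5,0,0,0,0.2],
  ],
)

```text
time: 18.12
ee_pos: [0.4794, -0.2571, 0.143]
ee_rot: [-3.139, -0.111, 0.0]
contact_force: [0.2, 0.1, -2.1]
finger_gap: 0.0462
gripper_force: 62.2
```

```bash
python3 plan.py; python3 - <<'E'
from h import *
for _ in range(2): bot.get_image("top")
E
python3 plan.py "477 -257 141 .0745 0.2"
```

```text
t 18.1167 p [ 0.4794 -0.2571  0.143 ] th 0.0707 tilt 0.0003 gap 0.0462 F [ 0.2  0.1 -2.1]
t 18.2167 p [ 0.4795 -0.2575  0.1435] th 0.0702 tilt 0.0002 gap 0.0462 F [ 0.4 -0.1 -1.8]
[[-0.25, -0.07, 0.25, 0, 0, -0.004, np.float64(0.2)], [-0.25, -0.07, 0.25, 0, 0, -0.004, np.float64(0.2)], [-0.25, -0.07, 0.25, 0, 0, -0.004, np.float64(0.2)], [-0.25, -0.07, 0.25, 0, 0, -0.004, np.float64(0.2)], [-0.25, -0.07, 0.25, 0, 0, -0.004, np.float64(0.2)]]
```

Weight is still carried (−1.8 N). I lower until it touches.

>>> step_arm(
  series=[
    [0,0,0.1,0,0,0,0.2],
    [0,0,0.2,0,0,0,0.2],
    [0,0,0.2,0,0,0,0.2],
    [0,0,0.2,0,0,0,0.2],
    [0,0,0.2,0,0,0,0.2],
  ],
)

```text
time: 18.63
ee_pos: [0.4795, -0.2579, 0.1416]
ee_rot: [3.139, 0.109, 0.001]
contact_force: [-0.1, 0.1, -2.3]
finger_gap: 0.0461
gripper_force: 62.3
```

>>> step_arm(
  series=[
    [0,0,0.1,0,0,0,0.2],
    [0,0,0.1,0,0,0,0.2],
    [0,0,0.2,0,0,0,0.2],
    [0,0,0.2,0,0,0,0.2],
    [0,0,0.2,0,0,0,0.2],
  ],
)

```text
time: 19.05
ee_pos: [0.4807, -0.2578, 0.1409]
ee_rot: [3.139, 0.11, 0.005]
contact_force: [-0.7, 3.4, 12.0]
finger_gap: 0.046
gripper_force: 63.4
```

Contact. I release gently and rise.

>>> step_arm(
  series=[
    [0,0,-0.1,0,0,0,0.55],
    [0,0,-0.1,0,0,0,0.65],
    [0,0,-0.1,0,0,0,0.8],
    [0,0,-0.1,0,0,0,1],
    [0,0,-0.1,0,0,0,1],
  ],
)

```text
time: 19.47
ee_pos: [0.4793, -0.2578, 0.1402]
ee_rot: [-3.14, -0.109, 0.0]
contact_force: [0.5, 0.2, 0.1]
finger_gap: 0.0852
gripper_force: 0.0
```

>>> step_arm(
  series=[
    [0,0,-1,0,0,0,1],
    [0,0,-3,0,0,0,1],
    [0,0,-6,0,0,0,1],
    [0,0,-9,0,0,0,1],
    [0,0,-9,0,0,0,1],
  ],
)

```text
time: 19.88
ee_pos: [0.482, -0.259, 0.2366]
ee_rot: [3.136, 0.109, 0.013]
contact_force: [1.6, -0.6, -0.1]
finger_gap: 0.0853
gripper_force: 0.0
```

```bash
python3 wfit.py pepper_mill .477 -.257 0 w7; python3 plan.py "480 -258 240 .03 1" "432 -119 230 0 1" "432 -119 160 0 1"
```

```text
[316.0, 234.1] 0.92 0.9
fit [ 0.4752 -0.2574] 0.078
t 20.1833 p [ 0.4787 -0.2575  0.2294] th 0.0697 tilt 0.002 gap 0.0851 F [-0.5  0.5 -0.2]
[[0.13, 0.06, -1.06, 0, 0, 0.04, np.float64(1.0)], [-0.83, -3.49, -0.81, 0, 0, 0.047, np.float64(1.0)], [-1.78, -7.04, -0.56, 0, 0, 0.055, np.float64(1.0)], [-2.74, -10.59, -0.31, 0, 0, 0.062, np.float64(1.0)], [-3.69, -14.14, -0.06, 0, 0, 0.07, np.float64(1.0)]]
[[0.0, 0.0, 3.5, 0, 0, 0.0, np.float64(1.0)], [0.0, 0.0, 7.0, 0, 0, 0.0, np.float64(1.0)], [0.0, 0.0, 7.0, 0, 0, 0.0, np.float64(1.0)], [0.0, 0.0, 7.0, 0, 0, 0.0, np.float64(1.0)], [0.0, 0.0, 7.0, 0, 0, 0.0, np.float64(1.0)]]
```

The mill stands at about (0.475, −0.257), within 2 mm of the well centre. Spice jar next.

>>> step_arm(
  series=[
    [0,0,-1,0,0,0.02,1],
    [-0.8,-3.5,-1,0,0,0.05,1],
    [-1.8,-7,-0.6,0,0,0.055,1],
    [-2.7,-10.6,-0.3,0,0,0.06,1],
    [-3.7,-14.1,0,0,0,0.07,1],
  ],
)

```text
time: 20.6
ee_pos: [0.4319, -0.1183, 0.2303]
ee_rot: [-3.142, 0.003, 0.001]
contact_force: [0.5, 1.5, 0.3]
finger_gap: 0.0856
gripper_force: 0.0
```

>>> step_arm(
  series=[
    [0,0,2,0,0,0,1],
    [0,0,4,0,0,0,1],
    [0,0,5,0,0,0,1],
    [0,0,5,0,0,0,1],
    [0,0,5,0,0,0,1],
  ],
)

```text
time: 21.02
ee_pos: [0.4324, -0.1197, 0.1803]
ee_rot: [-3.141, 0.001, 0.002]
contact_force: [0.6, -0.2, 0.2]
finger_gap: 0.0856
gripper_force: 0.0
```

```bash
python3 wfit.py spice_jar .4327 -.119 0 w8; python3 plan.py "432 -119 72 0 1"
```

```text
[314.7, 247.8] 0.67 0.85
fit [ 0.4288 -0.118 ] 0.035
t 21.3167 p [ 0.433  -0.1199  0.1809] th -0.0007 tilt 0.0012 gap 0.0855 F [-0.2 -0.2 -0. ]
[[-0.03, -0.03, 3.63, 0, 0, -0.0, np.float64(1.0)], [-0.07, -0.06, 7.26, 0, 0, -0.0, np.float64(1.0)], [-0.1, -0.09, 10.89, 0, 0, -0.001, np.float64(1.0)], [-0.1, -0.09, 10.89, 0, 0, -0.001, np.float64(1.0)], [-0.1, -0.09, 10.89, 0, 0, -0.001, np.float64(1.0)]]
```

View pics/w8.png

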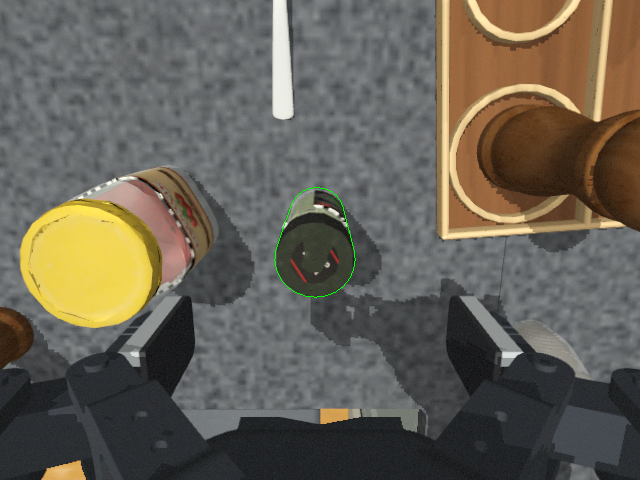

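The spice jar cap is at (315,257), fitted cleanly at (0.430, −0.118). The mill stands in the wide well. I grasp the jar.

>>> step_arm(
  series=[
    [-0.2,-0.1,3,0,0,0,0.9],
    [-0.2,-0.1,6,0,0,0,0.9],
    [-0.2,-0.1,9,0,0,0,0.9],
    [-0.2,-0.1,11,0,0,0,0.9],
    [-0.2,-0.1,11,0,0,0,0.9],
  ],
  grip_force=40,
)

```text
time: 21.73
ee_pos: [0.4285, -0.1184, 0.0675]
ee_rot: [-3.141, 0.0, 0.008]
contact_force: [-1.1, -0.7, -0.2]
finger_gap: 0.0769
gripper_force: 0.0
```

>>> step_arm(
  series=[
    [0,0,0,0,0,0,0.6],
    [0,0,0,0,0,0,0.4],
    [0,0,0,0,0,0,0.2],
    [0,0,0,0,0,0,0.2],
    [0,0,0,0,0,0,0.2],
  ],
)

```text
time: 22.15
ee_pos: [0.4319, -0.1189, 0.0718]
ee_rot: [3.141, -0.0, 0.005]
contact_force: [-1.1, 0.7, 9.0]
finger_gap: 0.0398
gripper_force: 40.0
```

```bash
python3 plan.py "431 -119 180 0 0.2" "586 -170 190 0.07 0.2" "586 -249 190 0.0745 0.2" "586 -249 100 .0745 0.2"
```

```text
t 22.15 p [ 0.4319 -0.1189  0.0718] th -0.0003 tilt 0.0031 gap 0.0398 F [-1.1  0.7  9. ]
[[-0.03, 0.0, -3.61, 0, 0, -0.0, np.float64(0.2)], [-0.06, 0.01, -7.21, 0, 0, -0.0, np.float64(0.2)], [-0.09, 0.01, -10.82, 0, 0, -0.0, np.float64(0.2)], [3.02, 1.03, -11.02, 0, 0, -0.014, np.float64(0.2)], [6.12, 2.05, -11.22, 0, 0, -0.028, np.float64(0.2)]]
[[3.07, 1.11, -0.2, 0, 0, -0.014, np.float64(0.2)], [6.14, 2.21, -0.4, 0, 0, -0.028, np.float64(0.2)], [9.21, 3.32, -0.6, 0, 0, -0.042, np.float64(0.2)], [9.14, 5.95, -0.6, 0, 0, -0.044, np.float64(0.2)], [9.06, 8.58, -0.6, 0, 0, -0.045, np.float64(0.2)]]
[[-0.19, 2.63, -0.0, 0, 0, -0.002, np.float64(0.2)], [-0.19, 2.63, 3.0, 0, 0, -0.002, np.float64(0.2)], [-0.19, 2.63, 6.0, 0, 0, -0.002, np.float64(0.2)], [-0.19, 2.63, 9.0, 0, 0, -0.002, np.float64(0.2)], [-0.19, 2.63, 9.0, 0, 0, -0.002, np.float64(0.2)]]
```

>>> step_arm(
  series=[
    [0,0,-3,0,0,0,0.2],
    [0,0,-6.5,0,0,0,0.2],
    [0,0,-10,0,0,0,0.2],
    [2.5,0.8,-11,0,0,-0.015,0.2],
    [6.1,2,-11.8,0,0,-0.03,0.2],
  ],
)

```text
time: 22.57
ee_pos: [0.4911, -0.1385, 0.192]
ee_rot: [3.14, 0.049, 0.005]
contact_force: [1.2, -0.1, -1.2]
finger_gap: 0.0403
gripper_force: 40.7
```

>>> step_arm(
  series=[
    [3,1.1,0,0,0,-0.015,0.2],
    [6.1,2.2,0,0,0,-0.03,0.2],
    [9.2,3.3,0,0,0,-0.04,0.2],
    [9.1,6,0,0,0,-0.045,0.2],
    [9.1,8.6,0,0,0,-0.045,0.2],
  ],
)

```text
time: 22.98
ee_pos: [0.5869, -0.2214, 0.1887]
ee_rot: [-3.139, -0.123, -0.002]
contact_force: [-0.4, -0.5, -1.1]
finger_gap: 0.0399
gripper_force: 40.7
```

>>> step_arm(
  series=[
    [-0.2,2.6,0,0,0,0,0.2],
    [-0.2,2.6,3,0,0,0,0.2],
    [-0.2,2.6,6,0,0,0,0.2],
    [-0.2,2.6,9,0,0,0,0.2],
    [-0.2,2.6,9,0,0,0,0.2],
  ],
)

```text
time: 23.4
ee_pos: [0.5815, -0.2471, 0.0934]
ee_rot: [-3.136, -0.117, 0.012]
contact_force: [-2.0, 0.5, -0.6]
finger_gap: 0.0399
gripper_force: 40.7
```

```bash
python3 - <<'E'
from h import *
for _ in range(3): bot.get_image("top")
E
python3 plan.py "586 -249 78 .0745 0.2"
```

```text
t 23.55 p [ 0.5858 -0.2482  0.1   ] th 0.0748 tilt 0.0014 gap 0.0401 F [ 1.  -0.5  0.2]
[[0.02, 0.08, 2.2, 0, 0, 0.0, np.float64(0.2)], [0.02, 0.08, 2.2, 0, 0, 0.0, np.float64(0.2)], [0.02, 0.08, 2.2, 0, 0, 0.0, np.float64(0.2)], [0.02, 0.08, 2.2, 0, 0, 0.0, np.float64(0.2)], [0.02, 0.08, 2.2, 0, 0, 0.0, np.float64(0.2)]]
```

>>> step_arm(
  series=[
    [0,0.1,1,0,0,0,0.2],
    [0,0.1,1.6,0,0,0,0.2],
    [0,0.1,1.9,0,0,0,0.2],
    [0,0.1,2.1,0,0,0,0.2],
    [0,0.1,2.1,0,0,0,0.2],
  ],
)

```text
time: 23.97
ee_pos: [0.5855, -0.2489, 0.0778]
ee_rot: [3.139, 0.118, 0.001]
contact_force: [0.4, 1.3, -0.7]
finger_gap: 0.0401
gripper_force: 40.1
```

>>> step_arm(
  series=[
    [0,0,0.1,0,0,0,0.2],
    [0,0,0.1,0,0,0,0.2],
    [0,0,0.2,0,0,0,0.2],
    [0,0,0.2,0,0,0,0.2],
    [0,0,0.2,0,0,0,0.2],
  ],
)

```text
time: 24.38
ee_pos: [0.5859, -0.2489, 0.0776]
ee_rot: [3.139, 0.118, 0.003]
contact_force: [-5.1, 3.4, 18.4]
finger_gap: 0.0403
gripper_force: 41.8
```

Touched. I release and rise.

>>> step_arm(
  series=[
    [0,0,-0.15,0,0,0,0.2],
    [0,0,-0.15,0,0,0,0.5],
    [0,0,-0.15,0,0,0,0.7],
    [0,0,-0.15,0,0,0,0.8],
    [0,0,-0.15,0,0,0,0.8],
  ],
)

```text
time: 24.8
ee_pos: [0.585, -0.2491, 0.0765]
ee_rot: [-3.139, -0.117, 0.001]
contact_force: [0.4, -1.2, -0.9]
finger_gap: 0.0683
gripper_force: 0.0
```

>>> step_arm(
  series=[
    [0,0,-2,0,0,0,0.8],
    [0,0,-5,0,0,0,0.8],
    [0,0,-9,0,0,0,0.8],
    [0,0,-13,0,0,0,0.8],
    [0,0,-15,0,0,0,0.8],
  ],
)

```text
time: 25.22
ee_pos: [0.5866, -0.2497, 0.2317]
ee_rot: [3.137, 0.117, 0.008]
contact_force: [1.7, 0.5, 0.6]
finger_gap: 0.0683
gripper_force: 0.0
```

```bash
python3 wfit.py spice_jar .5865 -.249 0 w9; python3 plan.py "586 -249 260 .07 1" "329 -284 260 0 1" "329 -284 170 0 1"
```

```text
[317.9, 225.7] 0.81 0.78
fit [ 0.5802 -0.2489] 0.038
t 25.5167 p [ 0.5843 -0.2488  0.2251] th 0.0748 tilt 0.0027 gap 0.0682 F [ 0.5 -0.1 -0.3]
[[0.17, 0.03, -3.49, 0, 0, 0.005, np.float64(1.0)], [-3.53, 0.26, -3.49, 0, 0, 0.015, np.float64(1.0)], [-7.23, 0.48, -3.49, 0, 0, 0.025, np.float64(1.0)], [-10.93, 0.71, -3.49, 0, 0, 0.035, np.float64(1.0)], [-14.63, 0.93, -3.49, 0, 0, 0.045, np.float64(1.0)]]
[[-3.68, 0.39, -0.0, 0, 0, 0.01, np.float64(1.0)], [-7.37, 0.78, -0.0, 0, 0, 0.02, np.float64(1.0)], [-11.05, 1.17, -0.0, 0, 0, 0.03, np.float64(1.0)], [-11.05, 1.17, 3.0, 0, 0, 0.03, np.float64(1.0)], [-11.05, 1.17, 6.0, 0, 0, 0.03, np.float64(1.0)]]
[[0.0, 0.0, 3.0, 0, 0, 0.0, np.float64(1.0)], [0.0, 0.0, 3.0, 0, 0, 0.0, np.float64(1.0)], [0.0, 0.0, 3.0, 0, 0, 0.0, np.float64(1.0)], [0.0, 0.0, 3.0, 0, 0, 0.0, np.float64(1.0)], [0.0, 0.0, 3.0, 0, 0, 0.0, np.float64(1.0)]]
```

>>> step_arm(
  series=[
    [0.1,0,-3.5,0,0,0,1],
    [-3.5,0.3,-3.5,0,0,0.015,1],
    [-7.2,0.5,-3.5,0,0,0.025,1],
    [-10.9,0.7,-3.5,0,0,0.035,1],
    [-14.6,0.9,-3.5,0,0,0.045,1],
  ],
)

```text
time: 25.93
ee_pos: [0.4379, -0.2686, 0.2601]
ee_rot: [-3.14, -0.046, 0.004]
contact_force: [-0.2, -1.3, 0.2]
finger_gap: 0.0853
gripper_force: 0.0
```

>>> step_arm(
  series=[
    [-3.7,0.4,0,0,0,0.01,1],
    [-7.4,0.8,0,0,0,0.02,1],
    [-11,1.2,0,0,0,0.03,1],
    [-11,1.2,3,0,0,0.03,1],
    [-11,1.2,6,0,0,0.03,1],
  ],
)

```text
time: 26.35
ee_pos: [0.3288, -0.2851, 0.2016]
ee_rot: [3.14, -0.006, 0.003]
contact_force: [1.4, -0.1, -0.7]
finger_gap: 0.0854
gripper_force: 0.0
```

>>> step_arm(
  series=[
    [0,0,2,0,0,0,1],
    [0,0,4,0,0,0,1],
    [0,0,4,0,0,0,1],
    [0,0,4,0,0,0,1],
    [0,0,4,0,0,0,1],
  ],
)

```text
time: 26.77
ee_pos: [0.3307, -0.2842, 0.1621]
ee_rot: [-3.141, 0.0, 0.001]
contact_force: [0.3, -0.4, -0.5]
finger_gap: 0.0855
gripper_force: 0.0
```

```bash
python3 wfit.py salt_shaker .329 -.284 0 w10; python3 plan.py "329 -284 46 0 1"
```

```text
[319.7, 241.3] 0.82 0.77
fit [ 0.3245 -0.285 ] 0.128
t 27.0667 p [ 0.331  -0.2844  0.1625] th -0.0003 tilt 0.0014 gap 0.0854 F [0.8 0.5 0.2]
[[-0.07, -0.01, 3.88, 0, 0, -0.0, np.float64(1.0)], [-0.13, -0.03, 7.76, 0, 0, -0.0, np.float64(1.0)], [-0.2, -0.04, 11.65, 0, 0, -0.0, np.float64(1.0)], [-0.2, -0.04, 11.65, 0, 0, -0.0, np.float64(1.0)], [-0.2, -0.04, 11.65, 0, 0, -0.0, np.float64(1.0)]]
```

View pics/w10.png

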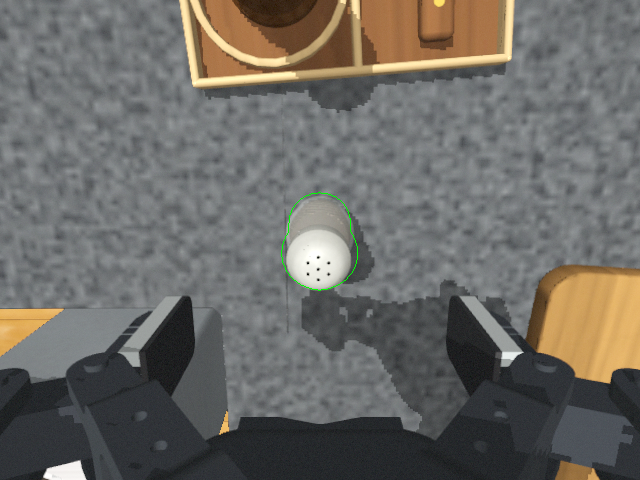

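The salt dome is at (319,258) and is centred between the fingers. I grasp it at mid height.

>>> step_arm(
  series=[
    [-0.3,0,3,0,0,0,0.9],
    [-0.4,0,6,0,0,0,0.85],
    [-0.4,0,9,0,0,0,0.8],
    [-0.4,0,11,0,0,0,0.8],
    [-0.4,0,11.6,0,0,0,0.8],
  ],
  grip_force=35,
)

```text
time: 27.48
ee_pos: [0.3255, -0.2834, 0.0437]
ee_rot: [-3.14, 0.0, 0.004]
contact_force: [-0.3, 0.0, -0.0]
finger_gap: 0.0683
gripper_force: 0.0
```

>>> step_arm(
  series=[
    [0,0,0,0,0,0,0.6],
    [0,0,0,0,0,0,0.4],
    [0,0,0,0,0,0,0.2],
    [0,0,0,0,0,0,0.2],
    [0,0,0,0,0,0,0.2],
  ],
)

```text
time: 27.9
ee_pos: [0.3274, -0.2847, 0.047]
ee_rot: [3.14, -0.0, 0.003]
contact_force: [-0.7, 1.6, 5.4]
finger_gap: 0.0393
gripper_force: 36.0
```

```bash
python3 plan.py "327 -284 230 0 0.2" "400 -100 245 0 0.2" "458 180 245 -.1 0.2" "458 304 245 -.119 0.2" "458 304 110 -.119 .2"
```

```text
t 27.9 p [ 0.3274 -0.2847  0.047 ] th -0.0003 tilt 0.0025 gap 0.0393 F [-0.7  1.6  5.4]
[[-0.01, -0.01, -3.66, 0, 0, -0.0, np.float64(0.2)], [-0.02, -0.03, -7.32, 0, 0, -0.0, np.float64(0.2)], [-0.03, -0.04, -10.98, 0, 0, -0.0, np.float64(0.2)], [-0.04, -0.06, -14.64, 0, 0, -0.0, np.float64(0.2)], [-0.04, -0.07, -18.3, 0, 0, -0.0, np.float64(0.2)]]
[[1.22, -3.07, -0.25, 0, 0, 0.0, np.float64(0.2)], [2.43, -6.13, -0.5, 0, 0, 0.0, np.float64(0.2)], [3.65, -9.2, -0.75, 0, 0, 0.0, np.float64(0.2)], [4.87, -12.27, -1.0, 0, 0, 0.0, np.float64(0.2)], [6.08, -15.33, -1.25, 0, 0, 0.0, np.float64(0.2)]]
[[1.22, -3.07, -0.25, 0, 0, 0.0, np.float64(0.2)], [1.94, -6.57, -0.25, 0, 0, 0.013, np.float64(0.2)], [2.67, -10.07, -0.25, 0, 0, 0.025, np.float64(0.2)], [3.39, -13.57, -0.25, 0, 0, 0.038, np.float64(0.2)], [4.12, -17.07, -0.25, 0, 0, 0.05, np.float64(0.2)]]
[[0.55, -3.53, -0.0, 0, 0, 0.012, np.float64(0.2)], [1.1, -7.06, -0.0, 0, 0, 0.025, np.float64(0.2)], [1.65, -10.6, -0.0, 0, 0, 0.038, np.float64(0.2)], [2.2, -14.13, -0.0, 0, 0, 0.05, np.float64(0.2)], [2.04, -17.22, -0.0, 0, 0, 0.055, np.float64(0.2)]]
[[-0.32, -3.08, -0.0, 0, 0, 0.005, np.float64(0.2)], [-0.65, -6.17, -0.0, 0, 0, 0.009, np.float64(0.2)], [-0.97, -9.25, -0.0, 0, 0, 0.014, np.float64(0.2)], [-0.97, -9.25, 3.38, 0, 0, 0.014, np.float64(0.2)], [-0.97, -9.25, 6.75, 0, 0, 0.014, np.float64(0.2)]]
[[0.0, -0.0, 3.38, 0, 0, 0.0, np.float64(0.2)], [0.0, -0.0, 6.75, 0, 0, 0.0, np.float64(0.2)], [0.0, -0.0, 6.75, 0, 0, 0.0, np.float64(0.2)], [0.0, -0.0, 6.75, 0, 0, 0.0, np.float64(0.2)], [0.0, -0.0, 6.75, 0, 0, 0.0, np.float64(0.2)]]
```

>>> step_arm(
  series=[
    [0,0,-3,0,0,0,0.2],
    [0,0,-6.5,0,0,0,0.2],
    [0,0,-10,0,0,0,0.2],
    [0,0,-14,0,0,0,0.2],
    [0,0,-18.3,0,0,0,0.2],
  ],
)

```text
time: 28.32
ee_pos: [0.3259, -0.2838, 0.2297]
ee_rot: [3.141, -0.001, 0.0]
contact_force: [1.6, -1.0, -2.2]
finger_gap: 0.0393
gripper_force: 35.6
```

>>> step_arm(
  series=[
    [1.2,-3,-0.2,0,0,0,0.2],
    [2.4,-6.1,-0.5,0,0,0,0.2],
    [3.6,-9.2,-0.7,0,0,0,0.2],
    [4.9,-12.3,-1,0,0,0,0.2],
    [6.1,-15.3,-1.3,0,0,0,0.2],
  ],
)

```text
time: 28.73
ee_pos: [0.3879, -0.1297, 0.2415]
ee_rot: [3.141, -0.001, 0.003]
contact_force: [1.3, -0.8, -0.9]
finger_gap: 0.0396
gripper_force: 35.6
```

>>> step_arm(
  series=[
    [1.2,-3.1,-0.2,0,0,0,0.2],
    [1.9,-6.6,-0.2,0,0,0.01,0.2],
    [2.7,-10.1,-0.2,0,0,0.025,0.2],
    [3.4,-13.6,-0.2,0,0,0.04,0.2],
    [4.1,-17.1,-0.2,0,0,0.05,0.2],
  ],
)

```text
time: 29.15
ee_pos: [0.4287, 0.0414, 0.2433]
ee_rot: [3.14, -0.081, 0.002]
contact_force: [0.2, -0.0, -0.9]
finger_gap: 0.0396
gripper_force: 35.6
```

>>> step_arm(
  series=[
    [0.5,-3.5,0,0,0,0.01,0.2],
    [1.1,-7.1,0,0,0,0.025,0.2],
    [1.6,-10.6,0,0,0,0.04,0.2],
    [2.2,-14.1,0,0,0,0.05,0.2],
    [2,-17.2,0,0,0,0.055,0.2],
  ],
)

```text
time: 29.57
ee_pos: [0.4583, 0.2126, 0.2432]
ee_rot: [-3.136, 0.167, -0.003]
contact_force: [1.0, -0.0, -1.0]
finger_gap: 0.0397
gripper_force: 35.6
```

>>> step_arm(
  series=[
    [-0.3,-3.1,0,0,0,0.005,0.2],
    [-0.6,-6.2,0,0,0,0.01,0.2],
    [-1,-9.2,0,0,0,0.015,0.2],
    [-1,-9.2,2,0,0,0.015,0.2],
    [-1,-9.2,5,0,0,0.015,0.2],
  ],
)

```text
time: 29.98
ee_pos: [0.4579, 0.3069, 0.195]
ee_rot: [-3.131, 0.183, -0.008]
contact_force: [0.7, -0.4, -1.4]
finger_gap: 0.0395
gripper_force: 35.6
```

```bash
python3 - <<'E'
from h import *
for _ in range(4): bot.get_image("top")
im=bot.get_image("scene"); cv2.imwrite("pics/s3.png",cv2.resize(im[130:390,130:430,::-1],None,fx=2.2,fy=2.2))
E
python3 plan.py "458 304 100 -.119 0.2"
```

```text
t 30.2333 p [0.4575 0.303  0.1939] th -0.121 tilt 0.001 gap 0.0393 F [-0.4 -0.  -0.1]
[[0.01, -0.04, 3.13, 0, 0, -0.001, np.float64(0.2)], [0.02, -0.07, 6.26, 0, 0, -0.001, np.float64(0.2)], [0.03, -0.11, 9.39, 0, 0, -0.002, np.float64(0.2)], [0.03, -0.11, 9.39, 0, 0, -0.002, np.float64(0.2)], [0.03, -0.11, 9.39, 0, 0, -0.002, np.float64(0.2)]]
```

View pics/s3.png

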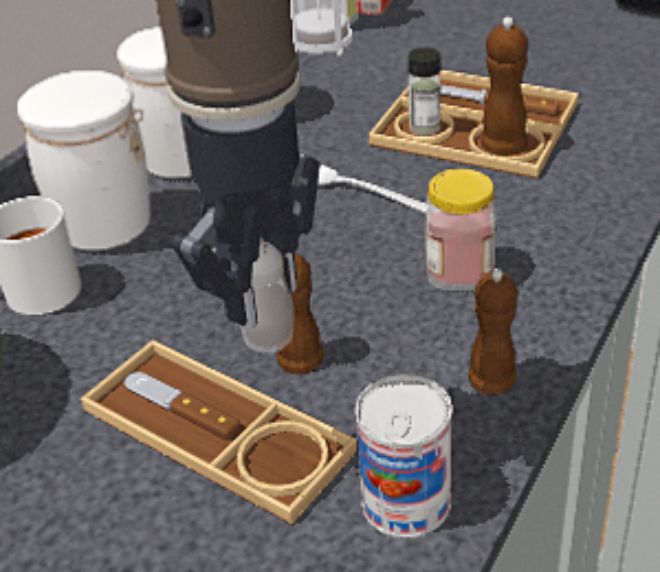

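The dinner tray is complete and upright, and the short knife lies in its compartment. The salt is held upright over the breakfast well, so I lower it.

>>> step_arm(
  series=[
    [0.1,0,3,0,0,0,0.2],
    [0.1,0,6,0,0,0,0.2],
    [0.1,0,9,0,0,0,0.2],
    [0.1,0,12,0,0,0,0.2],
    [0.1,0,13.5,0,0,0,0.2],
  ],
)

```text
time: 30.65
ee_pos: [0.4584, 0.3022, 0.0564]
ee_rot: [3.135, -0.191, -0.0]
contact_force: [0.4, -0.9, -1.1]
finger_gap: 0.0395
gripper_force: 35.6
```

>>> step_arm(
  series=[
    [0,0,0.2,0,0,0,0.2],
    [0,0,0.3,0,0,0,0.2],
    [0,0,0.4,0,0,0,0.2],
    [0,0,0.5,0,0,0,0.2],
    [0,0,0.5,0,0,0,0.2],
  ],
)

```text
time: 31.07
ee_pos: [0.4589, 0.3035, 0.0539]
ee_rot: [-3.134, 0.189, -0.003]
contact_force: [-0.0, -0.9, -0.8]
finger_gap: 0.0397
gripper_force: 35.6
```

>>> step_arm(
  series=[
    [0,0,0.1,0,0,0,0.2],
    [0,0,0.1,0,0,0,0.2],
    [0,0,0.1,0,0,0,0.2],
    [0,0,0.1,0,0,0,0.2],
    [0,0,0.1,0,0,0,0.2],
  ],
)

```text
time: 31.48
ee_pos: [0.4589, 0.3035, 0.053]
ee_rot: [-3.135, 0.189, -0.003]
contact_force: [-1.5, -1.3, 10.0]
finger_gap: 0.0394
gripper_force: 37.1
```

>>> step_arm(
  series=[
    [0,0,-0.1,0,0,0,0.2],
    [0,0,-0.1,0,0,0,0.5],
    [0,0,-0.1,0,0,0,0.7],
    [0,0,-0.1,0,0,0,0.75],
    [0,0,-0.1,0,0,0,0.75],
  ],
)

```text
time: 31.9
ee_pos: [0.458, 0.3029, 0.0524]
ee_rot: [3.136, -0.189, -0.0]
contact_force: [0.5, -0.0, 0.9]
finger_gap: 0.0641
gripper_force: 0.0
```

>>> step_arm(
  series=[
    [0,0,-2,0,0,0,0.75],
    [0,0,-5,0,0,0,0.75],
    [0,0,-9,0,0,0,0.75],
    [0,0,-13,0,0,0,0.75],
    [0,0,-17,0,0,0,0.75],
  ],
)

```text
time: 32.32
ee_pos: [0.4575, 0.3027, 0.2241]
ee_rot: [3.136, -0.188, -0.001]
contact_force: [1.1, 0.2, 0.1]
finger_gap: 0.0639
gripper_force: 0.0
```

>>> step_arm(
  series=[
    [-2,3,-2,0,0,0,0.75],
    [-4,6.5,-2,0,0,0,0.75],
    [-5,10,-2,0,0,0,0.75],
    [-6,13.5,-2,0,0,0,0.75],
    [-7,17,-2,0,0,0,0.75],
  ],
)

```text
time: 32.73
ee_pos: [0.367, 0.1412, 0.2425]
ee_rot: [3.136, -0.188, 0.001]
contact_force: [1.3, -0.8, 0.1]
finger_gap: 0.0641
gripper_force: 0.0
```

>>> step_arm(
  series=[
    [0,3,0,0,0,0,0.75],
    [0,6.5,0,0,0,0,0.75],
    [0,10,0,0,0,0,0.75],
    [0,10,0,0,0,0,0.75],
    [0,10,0,0,0,0,0.75],
  ],
)

```text
time: 33.15
ee_pos: [0.3558, 0.0417, 0.2425]
ee_rot: [3.135, -0.195, 0.0]
contact_force: [-1.2, 0.9, 0.9]
finger_gap: 0.0643
gripper_force: 0.0
```

```bash
cat > chk.py <<'E'
from fit import *
D=(.535,-.2975,.0745);B=(.5335,.2953,-.119)
def w(T,x,y,yaw=0): c,s=np.cos(T[2]),np.sin(T[2]); return (T[0]+c*x-s*y,T[1]+s*x+c*y,T[2])
G={"pepper_mill":w(D,-.055,.0445),"spice_jar":w(D,.055,.0445),"table_knife":w(D,0,-.0495),"salt_shaker":w(B,-.0755,0),"butter_knife":w(B,.042,0)}
for _ in range(2): bot.get_image("top")
ims={n:bot.get_image(n) for n in("top","scene")}
print(bot.get_state()["ee_pos"])
for l,p in G.items():
    p=(*p,.006)
    for n in ims:
        c=cal(n); s=sil(l,p,n,c)
        cs,_=cv2.findContours((s>.5).astype(np.uint8),0,1); cv2.drawContours(ims[n],cs,-1,(0,255,0),1)
    im=ims["top"]
a=ims["top"][160:290,140:500,::-1]; cv2.imwrite("pics/fin.png",cv2.resize(a,None,fx=2.2,fy=2.2,interpolation=2))
b=ims["scene"][130:390,130:430,::-1]; cv2.imwrite("pics/fins.png",cv2.resize(b,None,fx=2.2,fy=2.2))
cv2.imwrite("pics/final.png",np.vstack([cv2.resize(a,(640,231)),cv2.resize(b,(640,360))[:,:]]))
E
python3 chk.py
```

```text
[0.3563416  0.04436464 0.24248123]
```

View pics/final.png

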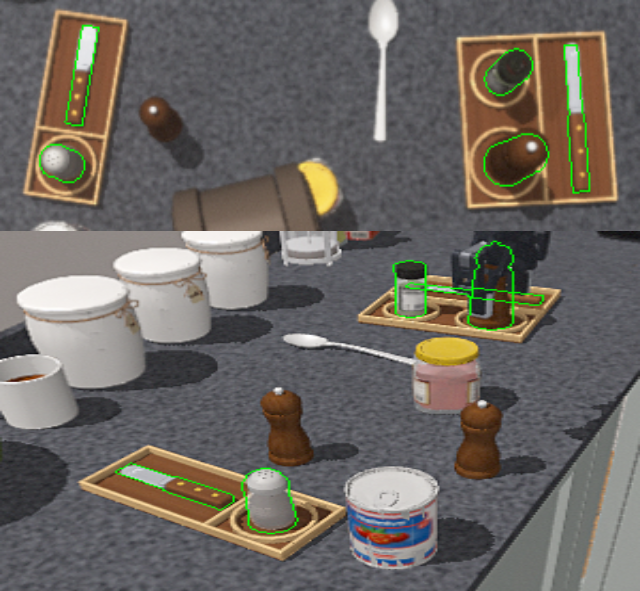

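In both views all five things lie on their ideal outlines: mill at (515,158), spice jar at (508,72), long knife at (575,120), salt at (62,163) and short knife at (82,75). The spoon, jam jar and tin stand undisturbed. I hand in the job.

```bash
python3 -c "
from plant import bot
print(bot.job_done())"
```

```text
the job is handed in; nothing more can be done
None
```

Both trays are made up and the job is handed in at about 33 s of the 125 s allowed; the last pictures show all five things standing or lying in place, with the spoon, jam jar and food tin undisturbed (no verdict was returned).

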